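# Press the crest into the room tags

## Task

Take the magnifier off the bed of the hand press and lay it flat on the counter, then lay all the blank room tags from the flat blotter flat and side by side on the press bed so that the pressure bar will bear on every one. Swing the lever over fully down so that the bar presses all the tags together, swing it back over until it rests open again, and finally lay all the pressed tags flat in the rimmed tray, none on top of another. Leave the amber jar and the two keys where they are.

Things in the scene. Friction and masses are not known exactly. Their poses are not given: they have to be found in the camera images.
- press: cast iron hand press, fixed. Origin: centre of its footprint on the counter; local x points to its back, z up. Flat bed 30 mm above the counter, local x -85 to +83, y -120 to +120 mm. At the back two cheeks (x = 70, y = +-113 mm, 108 mm high over the counter) and a ledge (x = 83 to 95 mm, 44 mm high over the counter)
- press_line (a point): middle of the line on the bed surface over which the bar comes down: press local x = -15, y = 0 mm, 30 mm above the counter. The line runs along local y, 95 mm to each side. Three tags fit side by side with their length along the press's local x, e.g. centred at y = -66, 0 and +66 mm
- press_hinge (a point): middle of the lever's hinge axis, which runs along the press's local y: local x = 70 mm, 70 mm above the counter
- lever (a joint): lever angle in rad. 0: arms level towards the press's local -x, bar bearing on the tags (no tags: stops at -0.12, clear of the bed); 1.571: upright; 2.0: open stop, 25 degrees back past upright. No spring, damped; the lever (0.7 kg) falls by its weight to the side of upright it is on and stays there; about 3.5 N at the handle lifts it from level
- lever_handle (a point): middle of the lever's round wooden cross handle: 22 mm diameter, along the press's local y, free to grasp over y = +-80 mm, on an arc of 170 mm about the hinge; 70 mm above the counter when the lever is down. Two flat arms (10 mm thick, 22 mm high, at local y = +-100 mm) join it to the hinge
- bar: the pressure bar, a round steel bar 24 mm in diameter and 190 mm long across the fork of the lever, carried 85 mm from the hinge axis. It can rock a little about its own axis, which does not matter. With the lever open it hangs over the back of the bed, centred at press local x = 93 mm, 153 mm above the counter. Origin at its middle, along local y
- magnifier: hand magnifier, 176 mm long, 120 g, lying flat on the press bed at the start, handle to the front. Origin on its underside; local x runs from the handle to the lens. Dark horn handle, 24 mm wide and 24 mm high, from x = -90 to +16 mm; brass-rimmed round lens of 82 mm diameter over its rim, 16 mm thick, centred at x = 52 mm. It may be grasped across the handle at x = -20 mm
- blotter: flat dark rubber desk blotter fixed on the counter, 290 x 160 mm (x, y), 4 mm thick, no rim, on which the blank tags lie spaced along its local x at the start. It lies on one side of the press and the tray on the other (which is which varies); the counter between the press and the robot is bare. Origin: centre of its underside
- tray: wooden tray fixed on the counter, 250 x 160 mm outside (local x, y), walls 6 mm thick and 17 mm high all round, floor 6 mm thick; empty at the start. Origin: centre of its underside. Three tags fit side by side with their length along local y, e.g. centred at local x = -68, 0 and +68 mm
- tag0: a blank room tag, present in some starts only (2 or 3 of the four are there): plain wooden block 100 x 36 x 14 mm (x, y, z), about 60 g, lying flat on the blotter at the start. Origin at the centre of the block, local x along its length, z through its thickness (7 mm to each face)
- tag1: a blank room tag, present in some starts only (2 or 3 of the four are there): plain wooden block 100 x 36 x 14 mm (x, y, z), about 60 g, lying flat on the blotter at the start. Origin at the centre of the block, local x along its length, z through its thickness (7 mm to each face)
- tag2: a blank room tag, present in some starts only (2 or 3 of the four are there): plain wooden block 100 x 36 x 14 mm (x, y, z), about 60 g, lying flat on the blotter at the start. Origin at the centre of the block, local x along its length, z through its thickness (7 mm to each face)
- tag3: a blank room tag, present in some starts only (2 or 3 of the four are there): plain wooden block 100 x 36 x 14 mm (x, y, z), about 60 g, lying flat on the blotter at the start. Origin at the centre of the block, local x along its length, z through its thickness (7 mm to each face)
- jar: squat amber glass jar, 76 mm diameter, 85 mm high, standing; leave alone. Origin at the centre of its underside
- key_a: brass key on a red enamel tag, about 115 x 35 x 6 mm, lying on the counter; leave alone. Origin: underside, near the middle
- key_b: a second such key; leave alone. Origin: underside, near the middle
Not all that is in view belongs to the job. Leave any purple or white look-alike of the tag0 alone.

How it is judged:
By the outcome, as a careful person would: the job done as asked, in the order asked, and still so for the second after the job is handed in, with the robot touching nothing.
Of tag0, tag1, tag2, tag3 only 2 to 3 are there at a start; the rules pass over those that are not, and their reading is None.
At some moment in a run one of tag0, tag1, tag2, tag3, magnifier may be knocked a few centimetres aside while the robot is not near it.
Once in a run the grip may slacken for a moment while it holds something.
It also fails if it takes over 210 s, if anything falls off the work surface, if the arm or the gripper's body presses on something with over 40 N, if the wrist force passes 120 N, or if a joint passes its speed limit or range.

## Robot

A 6-joint arm with a two-finger parallel gripper is mounted at the origin on the work surface. World frame = base frame: x ahead of the robot, y to its left, z up, the work surface at z = 0. Lengths are in mm, angles in rad, forces in N, time in s.
With the tool pointing down it reaches from about 300 to 825 mm from the base axis. Payload 5.4 kg.
Tool frame: the origin (TCP) lies at the very end of the fingers, on their centre line; the grasp point (between the pads) lies 19 mm behind it; z points along the fingers, y is the line along which they close (so a half turn about z gives the same grasp; the last joint's range is limited). The gripper opens to 92 mm and grips with 3 to 60 N. Pads are 20 mm wide; open, the fingers measure 128 mm over their backs; the gripper's body (75 mm by 189 mm) begins 69 mm behind the grasp point.
Start: joints at [-1.421, 0.158, 1.597, -0, 1.386, -0.21], TCP at [202.426, -538.173, 214.601] pointing down, gripper open.
Joint ranges: [-2.91, 2.91], [-0.94, 2.29], [0.18, 2.7], [-1.29, 4.43], [0.17, 2.64], [-3, 3]. Speed limits (rad/s): [2.57, 2.57, 3.14, 3.14, 3.14, 3.14].

## Interface

Orientations are given as a unit quaternion [w, x, y, z].
In Python, from rig import r, vision gives the robot as it stands.
- The arm moves only by the tool play_rows, never from a script. Its argument "series" is a list of rows, each an object of numbers: "dx", "dy", "dz": the shift along the tool's x, y, z in cm; "turn": the turn about the tool's z in degrees. In form: [{"dx": .., "dy": .., "dz": .., "turn": ..}, ...]. A call has exactly 8 rows; each row is the pose to reach, as a shift and turn from the pose commanded when the call began, along the tool's axes at that moment; what a row does not reach only later rows make up. A row lasts 1/8 s, in which the tool goes at most 62.5 mm and 10.7 degrees, less where a joint would pass 70% of its speed; a pose out of reach is approached as far as the arm can. A call with a gripper value outside its range is refused whole. "jaw" is the opening, from 0 (shut) to 1 (fully open), set as the call begins (left out, the last holds). The fingers move at their own pace and stop on an object; "squeeze" is the grip in N (left out, the last holds). Time passes only in rows, so rows that repeat a pose let the fingers close, or fill a call up. It gives the time, the measured TCP pose, the force, the opening and the grip force at its end, in the units of the state.
- r.get_state(): the state, without advancing time (a new reading comes with each control period).
- vision.capture(name): name is "scene" or "side" or "wrist"; returns (picture, depth): 384x512x3 uint8, red, green, blue; 384x512 float32, mm along the optical axis (not along the pixel's ray), 0 where there is no reading.
- vision.camera_info(name): a dict with "K" (3x3 intrinsics, pixels), "k1" (the pictures are not rectified: a ray, as slopes to the right and down, at radius r is drawn at 1 + k1 r^2 times it, then the intrinsics apply), "rvec" (rotation vector, rad) and "tvec" (3), from world to camera coordinates, as OpenCV has them. Camera axes: x right, y down, z forward; pixel columns grow to the right and rows downward; lengths in mm; the calibration is good to about 2 mm. A picture is of the moment at which its call begins: read the wrist's pose just before it. camera_info takes no time and is no camera call; for the wrist camera it gives the pose at the moment of the call.
- r.sign_off(): hands the job in; it is judged then, once.
The state is a dict: "clock": time; "qpos": joint angles; "qvel": joint speeds; "joint_efforts": joint torques, N m; "tool_pos": TCP position; "tcp_rot": TCP orientation; "ft_force": force on the tool from outside, world axes, zero at the start; "wrist_torque": the same for the moment, N m; "gripper_width": finger opening in mm; "grip_force": force on a finger pad.
Only numpy, scipy, OpenCV 4.12 (cv2) and the standard library are available. Lean on these libraries where they do the work, as an engineer would, in place of code of your own. Each camera call takes 0.05 s, during which the arm holds its last target. There are 200 camera calls.

## Working session

There is one attempt and no reset: what is moved stays moved. The work goes in short steps, Python scripts to look and compute and a tool call to move; the robot and the scene stay as the last step left them, time stands still between calls to the robot, and variables do not carry over. Pictures are saved under pics/ and viewed, at most 14 in all, crops included, and the job is handed in when it is done.

Besides the shell and the picture viewer there is one more tool, called after "Emit:" in YAML: its name, and indented under it one key for each argument. play_rows: Moves the arm, as the interface text tells. Its arguments: {"type":"object","properties":{"series":{"type":"array","items":{"type":"object","properties":{"dx":{"type":"number"},"dy":{"type":"number"},"dz":{"type":"number"},"turn":{"type":"number"}}}},"jaw":{"type":"number"},"squeeze":{"type":"number"}},"required":["series"]}

```bash
ls; mkdir -p pics
cat > h.py <<'E'
import numpy as np, cv2
from rig import r, vision
def cap(n):
    ci=vision.camera_info(n); p,d=vision.capture(n)
    return p,d,ci
def save(p,f,s=1): cv2.imwrite('pics/'+f,cv2.resize(p[:,:,::-1],None,fx=s,fy=s,interpolation=cv2.INTER_CUBIC))
def pose(ci):
    R=cv2.Rodrigues(np.array(ci['rvec'],float))[0]; t=np.array(ci['tvec'],float).ravel(); return R,t
def slopes(ci,uv):
    K=np.array(ci['K'],float); 
    return cv2.undistortPoints(np.array(uv,float).reshape(-1,1,2),K,np.array([ci['k1'],0,0,0.]))[:,0]
def onplane(ci,uv,z):
    R,t=pose(ci); s=slopes(ci,uv); d=np.c_[s,np.ones(len(s))]@R; c=-R.T@t
    return c+d*((z-c[2])/d[:,2])[:,None]
def proj(ci,P):
    return cv2.projectPoints(np.array(P,float).reshape(-1,1,3),np.array(ci['rvec'],float),np.array(ci['tvec'],float),np.array(ci['K'],float),np.array([ci['k1'],0,0,0.]))[0][:,0]
def cloud(ci,d):
    R,t=pose(ci); h,w=d.shape; v,u=np.mgrid[:h,:w]; s=slopes(ci,np.c_[u.ravel(),v.ravel()])
    P=np.c_[s,np.ones(len(s))]*d.ravel()[:,None]; P=(P-t)@R; P[d.ravel()==0]=np.nan
    return P.reshape(h,w,3)
def totool(dw):
    "world vector mm -> tool axes cm"
    q=r.get_state()['tcp_rot']; from scipy.spatial.transform import Rotation as Ro
    return Ro.from_quat([q[1],q[2],q[3],q[0]]).inv().apply(dw)/10
E
python3 - <<'E'
from h import *
for n in('scene','side'):
    p,d,ci=cap(n); save(p,n+'0.png',1.5); np.savez(n+'0.npz',p=p,d=d)
    R,t=pose(ci); print(n,-R.T@t,R[2])
print(r.get_state())
E
```

```text
pics
scene [1366.74004024  685.91819163  706.26998571] [-0.70583988 -0.48779204 -0.51366233]
side [121.27836616 916.00180102 850.42034852] [ 0.30911749 -0.69358798 -0.65067818]
{'clock': 0.1, 'qpos': array([-1.42110678e+00,  1.58936216e-01,  1.59807507e+00,  1.12340696e-05,
        1.38620392e+00, -2.10075933e-01]), 'qvel': array([ 0.00026258, -0.00233763, -0.0037687 , -0.00014285, -0.00060684,
        0.0013021 ]), 'joint_efforts': array([ 1.30251910e-04, -3.86504102e+01, -3.22959924e+01,  7.03689200e-02,
        3.39677674e-02, -4.34237393e-05]), 'tool_pos': array([ 202.34422501, -537.63371574,  213.76100868]), 'tcp_rot': array([-8.10738514e-04,  9.83864541e-01,  1.78913128e-01,  3.00095128e-05]), 'ft_force': array([ 0.19498512,  0.43869869, -0.72834934]), 'wrist_torque': array([0.04573714, 0.02948234, 0.01389407]), 'grip_force': 0.0, 'gripper_width': 91.6312634925124}
```

View pics/scene0.png

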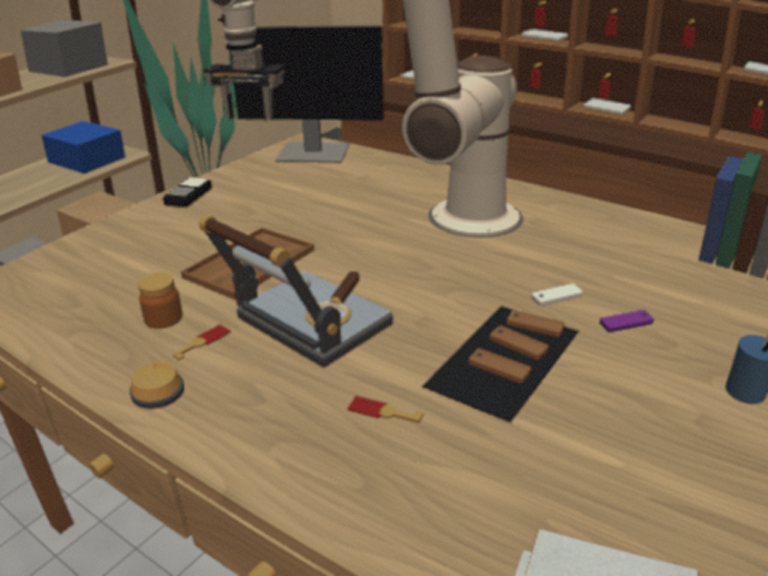

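View pics/side0.png

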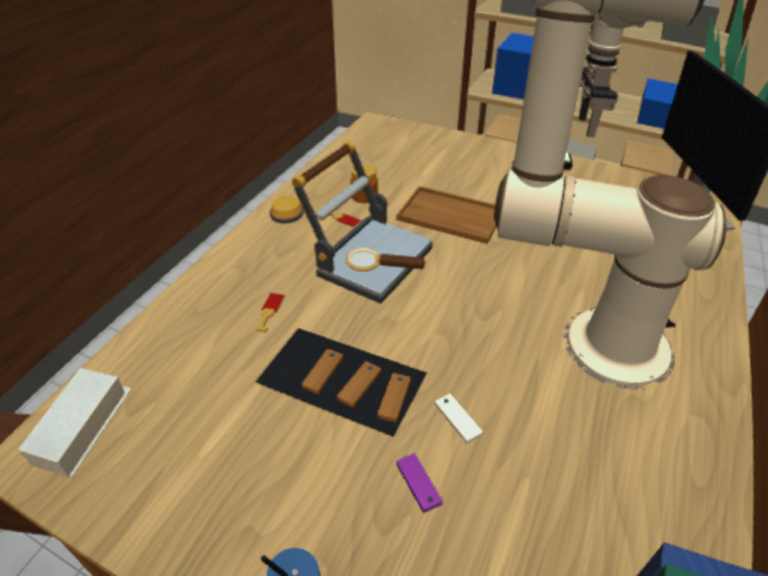

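Scene view (768 px): magnifier on the press bed (330,305), three brown tags on the black blotter (536,323), (519,342), (500,365), tray behind press (248,262), jar (160,300), keys (203,340), (385,410). White (557,294) and purple (627,320) blocks are look-alikes lying off the blotter, to be left alone.

```bash
cat > m.py <<'E'
from h import *
def rect(P):
    c,(w,h),a=cv2.minAreaRect(P[:,:2].astype(np.float32)); 
    if w<h: w,h,a=h,w,a+90
    return np.round([c[0],c[1],w,h,(a+90)%180-90],1)
def blobs(mask,amin=60):
    n,l,s,c=cv2.connectedComponentsWithStats(mask.astype(np.uint8))
    return [l==i for i in range(1,n) if s[i,4]>=amin]
def cnt(m):
    c=max(cv2.findContours(m.astype(np.uint8),0,1)[0],key=len)[:,0]; return c
E
python3 - <<'E'
from m import *
for n in('side','scene'):
    z=np.load(n+'0.npz'); p=z['p']; d=z['d']; ci=vision.camera_info(n)
    C=cloud(ci,d); hsv=cv2.cvtColor(p,cv2.COLOR_RGB2HSV); H,S,V=[hsv[...,i].astype(int) for i in range(3)]
    print(n); X,Y,Z=C[...,0],C[...,1],C[...,2]
    work=(X>250)&(X<1000)&(abs(Y)<700)&(Z<70)
    bl=(V<45)&work&(Z<15)
    for b in blobs(bl,400): print('blotter',rect(onplane(ci,cnt(b),4)),np.nanmedian(Z[b]))
    bed=(H>95)&(H<125)&(S>15)&(V>80)&work&(abs(Z-30)<12)
    for b in blobs(bed,300): print('bed',rect(onplane(ci,cnt(b),30)),np.nanmedian(Z[b]))
    for b in blobs((Z>10)&(Z<26)&(S>110)&(H<20)&(V>60)&work,80): print('brown',rect(onplane(ci,cnt(b),18)),np.round(np.nanmedian(C[b],0)), hsv[b].mean(0).round(),np.argwhere(b).mean(0).round())
    for b in blobs((S>150)&((H<5)|(H>172))&(V>60)&work,40): print('red',np.round(np.nanmedian(C[b],0)))
    for b in blobs((Z>36)&(Z<64)&(S>60)&(H<25)&(V<130)&work,20): print('handle?',rect(onplane(ci,cnt(b),54)),np.round(np.nanmedian(C[b],0)))
    for b in blobs((Z>65)&(Z<95)&(S>60)&(X>250)&(X<1000)&(abs(Y)<700),20): print('high',np.round(np.nanmedian(C[b],0)))
E
```

```text
side
blotter [4.823e+02 3.159e+02 2.835e+02 1.542e+02 1.000e-01] 4.820350740173586
bed [573.  -33.2 226.2 168.7  82.8] 31.560365758964423
brown [ 478.3 -290.8  253.3  177.4    0.5] [ 488. -259.   17.] [ 15. 162. 124.] [142. 297.]
brown [517.8 325.1 105.6  38.5 -87.5] [517. 329.  18.] [ 15. 160. 138.] [247. 214.]
brown [440.7 324.1 105.3  39.   84. ] [441. 327.  18.] [ 15. 160. 138.] [256. 239.]
brown [368.9 323.5 102.9  37.4 -82.3] [368. 327.  18.] [ 15. 159. 141.] [265. 262.]
red [ 709. -153.    8.]
red [717. 192.   7.]
handle? [ 691.6 -264.8   46.3   20.4  -64.8] [ 695. -273.   50.]
handle? [495.2  -1.3  99.4  40.3  19.9] [494.  -8.  52.]
handle? [807.2 618.7 172.7  14.3 -78.5] [815. 623.  44.]
high [ 708. -284.   86.]
high [ 746. -256.   85.]
high [658.  78.  78.]
high [351. 685.  91.]
scene
blotter [488.  318.  282.3 152.9   0. ] 3.864004924616754
brown [ 381.5 -283.1  176.1   70.7   78.4] [ 361. -277.   15.] [ 13. 132. 104.] [160. 191.]
brown [ 590.6 -311.   194.1   87.1   56.3] [ 599. -340.   14.] [ 13. 134. 102.] [183. 137.]
brown [ 744.7 -259.9   73.2   47.8  -35. ] [ 749. -253.   18.] [ 12. 162.  89.] [212. 109.]
brown [378.8 325.   98.8  46.8 -80.4] [377. 327.  17.] [ 14. 131. 123.] [215. 357.]
brown [448.5 323.9 100.8  46.4  83.5] [449. 327.  18.] [ 14. 132. 121.] [227. 346.]
brown [526.3 326.2 101.4  45.1 -89.8] [527. 328.  18.] [ 14. 132. 120.] [243. 334.]
brown [890.1 -99.   80.   50.1 -25.3] [901. -87.  20.] [ 16. 145. 134.] [262. 105.]
red [ 715. -152.    6.]
red [723. 194.   6.]
handle? [510.1  -2.5 110.7  29.2  17.5] [502.  -8.  51.]
handle? [ 744.2 -257.6   78.4   74.8   57.6] [ 746. -254.   51.]
high [ 736. -272.   83.]
high [657.  79.  74.]
high [369. 686.  89.]
```

```bash
cat >> h.py <<'E'
def plan(x,y,z,yaw=None,p0=None):
    "target TCP; yaw(deg)=world direction of tool x. prints dx dy dz cm, turn deg"
    s=r.get_state(); q=s['tcp_rot']; a=2*np.degrees(np.arctan2(q[2],q[1]))
    p=s['tool_pos'] if p0 is None else np.array(p0); v=totool(np.array([x,y,z])-p)
    t=0 if yaw is None else -((yaw-a+180)%360-180)
    print('yaw now %.1f'%a,'pos',p.round(1),'-> d',v.round(2),'turn %.1f'%t)
E
python3 -c "
from h import *
plan(430,-60,300)
R,t=pose(vision.camera_info('wrist'));print(-R.T@t,R)"
```

```text
yaw now 20.6 pos [ 202.3 -537.6  213.8] -> d [ 38.13 -36.7   -8.55] turn 0.0
[ 281.03857271 -509.00880748  385.47844035] [[ 0.35221593 -0.93591752 -0.00152885]
 [-0.89341139 -0.33670532  0.29739807]
 [-0.27885484 -0.10338244 -0.95475235]]
```

Emit:
play_rows:
  series:
    - {"dx": 5,"dy": -4.5,"dz": -3}
    - {"dx": 10,"dy": -9,"dz": -6}
    - {"dx": 15,"dy": -13.5,"dz": -9}
    - {"dx": 20,"dy": -18,"dz": -9}
    - {"dx": 25,"dy": -22,"dz": -9}
    - {"dx": 30,"dy": -26,"dz": -9}
    - {"dx": 35,"dy": -30,"dz": -9}
    - {"dx": 38,"dy": -33,"dz": -9}
  jaw: 0.6

```text
invalid input at $.series[0]: expected keys dx, dy, dz, turn
```

```bash
python3 -c "
from h import *
plan(560,-30,310)"
```

```text
yaw now 20.6 pos [ 202.3 -537.6  213.8] -> d [ 51.35 -34.94  -9.55] turn 0.0
```

Emit:
play_rows:
  series:
    - {"dx": 5,"dy": -3.4,"dz": -3,"turn": 0}
    - {"dx": 10,"dy": -6.8,"dz": -6,"turn": 0}
    - {"dx": 15,"dy": -10.2,"dz": -9,"turn": 0}
    - {"dx": 20,"dy": -13.6,"dz": -9.5,"turn": 0}
    - {"dx": 25,"dy": -17,"dz": -9.5,"turn": 0}
    - {"dx": 30,"dy": -20.4,"dz": -9.5,"turn": 0}
    - {"dx": 35,"dy": -23.8,"dz": -9.5,"turn": 0}
    - {"dx": 40,"dy": -27.2,"dz": -9.5,"turn": 0}
  jaw: 0.6

```text
clock: 1.1
tool_pos: [479.4, -144.1, 309.3]
tcp_rot: [-0.0, 0.984, 0.179, -0.0]
ft_force: [0.2, 0.6, 0.1]
gripper_width: 55.0
grip_force: 0.0
```

Emit:
play_rows:
  series:
    - {"dx": 4,"dy": -2.5,"dz": 0,"turn": 0}
    - {"dx": 8,"dy": -5.5,"dz": 0,"turn": 0}
    - {"dx": 11.4,"dy": -7.7,"dz": 0,"turn": 0}
    - {"dx": 11.4,"dy": -7.7,"dz": 0,"turn": 0}
    - {"dx": 11.4,"dy": -7.7,"dz": 0,"turn": 0}
    - {"dx": 11.4,"dy": -7.7,"dz": 0,"turn": 0}
    - {"dx": 11.4,"dy": -7.7,"dz": 0,"turn": 0}
    - {"dx": 11.4,"dy": -7.7,"dz": 0,"turn": 0}

```text
clock: 2.1
tool_pos: [558.1, -34.4, 309.7]
tcp_rot: [0.0, 0.984, 0.178, 0.0]
ft_force: [-0.1, 0.9, -0.8]
gripper_width: 55.3
grip_force: 0.0
```

Run:
```python
from m import *
p,d,ci=cap('wrist'); save(p,'w1.png',1.5); np.savez('w1.npz',p=p,d=d,**{k:np.array(v) for k,v in ci.items()})
print(r.get_state()['tool_pos'])
```

```text
[558.16689623 -34.26381    309.6953982 ]
```

View pics/w1.png

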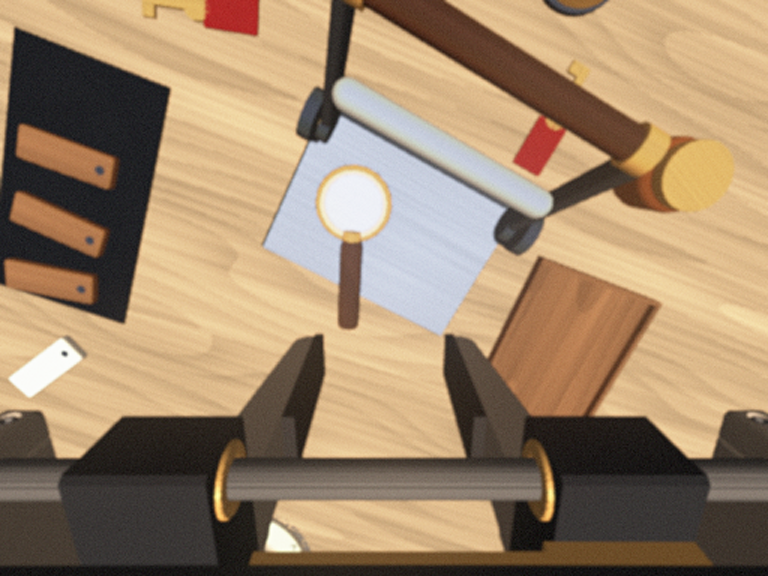

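Wrist view: lens centre at (353,203), handle end (348,327), bed front corners (262,245) and (443,335), three tags on blotter left, tray at right.

Run:
```python
from m import *
z=np.load('w1.npz'); p=z['p']; ci={k:z[k] for k in('K','k1','rvec','tvec')}; ci['k1']=float(ci['k1'])
hsv=cv2.cvtColor(p,cv2.COLOR_RGB2HSV); H,S,V=[hsv[...,i].astype(int) for i in range(3)]
C=cloud(ci,z['d']); X,Y,Z=[C[...,i] for i in range(3)]
bc=onplane(ci,np.array([[262,245],[443,335]])/1.5,30); print('front corners',bc.round(1),np.linalg.norm(bc[0]-bc[1]))
e=bc[0]-bc[1]; yaw=np.degrees(np.arctan2(e[1],e[0]))-90; print('press yaw',yaw)
u=np.array([np.cos(np.radians(yaw)),np.sin(np.radians(yaw))]); c=bc.mean(0)[:2]+85*u; print('press origin',c,'line',c-15*u,'hinge',c+70*u)
# lens
l=onplane(ci,np.array([[353,203]])/1.5,46+0)[0]; 
hm=[b for b in blobs((S>60)&((H<20)|(H>170))&(V<110)&(Z>38)&(Z<64)&(X<640),60)]
for b in hm: print('handle',rect(onplane(ci,cnt(b),54)),np.nanmedian(Z[b]))
print('lens',l)
for b in blobs((S>110)&(H<20)&(V>60)&(Z>10)&(Z<26)&(Y>200),200): print('tag',rect(onplane(ci,cnt(b),18)),np.nanmedian(Z[b]))
for b in blobs((V<45)&(Z<15)&(Y>200),2000): print('blot',rect(onplane(ci,cnt(b),4)))
print('hdl x',[np.round(np.nanmedian(C[b],0)) for b in blobs((Z>210)&(Z<250)&(H<15)&(S>60)&(V<120),300)])
tr=onplane(ci,np.array([[540,257],[659,303],[492,357]])/1.5,17);print('tray',tr.round())
```

```text
front corners [[ 504.9   91.1   30. ]
 [ 475.1 -143.3   30. ]] 236.32426786871852
press yaw -7.258103968199805
press origin [574.31649763 -36.80898032] line [559.43669128 -34.91389115] hinge [643.75559394 -45.65272978]
handle [501.4 -16.   93.7  20.4  17. ] 54.73817472180741
lens [586.79853608   9.8830325   46.        ]
tag [520.9 317.2 105.   38.8 -89.5] 19.35465782306033
tag [443.4 315.5 104.8  40.1  84.1] 19.487781469124286
tag [371.5 316.7 105.1  38.9 -81.5] 19.436468706444423
blot [ 4.834e+02  3.142e+02  2.848e+02  1.575e+02 -1.000e-01]
hdl x [array([706., -56., 236.])]
tray [[ 602. -215.   17.]
 [ 601. -376.   17.]
 [ 464. -217.   17.]]
```

```bash
python3 -c "
from h import *
plan(518,-11,120,17)
plan(518,-11,34,17)"
```

```text
yaw now 20.6 pos [558.2 -34.3 309.7] -> d [-2.94 -3.59 18.97] turn 3.6
yaw now 20.6 pos [558.2 -34.3 309.7] -> d [-2.95 -3.59 27.57] turn 3.6
```

Emit:
play_rows:
  series:
    - {"dx": -2.9,"dy": -3.6,"dz": 4,"turn": 3.6}
    - {"dx": -2.9,"dy": -3.6,"dz": 9,"turn": 3.6}
    - {"dx": -2.9,"dy": -3.6,"dz": 14,"turn": 3.6}
    - {"dx": -2.9,"dy": -3.6,"dz": 18,"turn": 3.6}
    - {"dx": -2.9,"dy": -3.6,"dz": 21,"turn": 3.6}
    - {"dx": -2.9,"dy": -3.6,"dz": 24,"turn": 3.6}
    - {"dx": -2.9,"dy": -3.6,"dz": 26.5,"turn": 3.6}
    - {"dx": -2.9,"dy": -3.6,"dz": 27.5,"turn": 3.6}

```text
clock: 3.15
tool_pos: [517.4, -10.2, 33.2]
tcp_rot: [-0.0, 0.989, 0.148, -0.001]
ft_force: [-0.2, 0.5, -0.0]
gripper_width: 54.8
grip_force: 0.0
```

Emit:
play_rows:
  series:
    - {"dx": 0,"dy": 0,"dz": 0,"turn": 0}
    - {"dx": 0,"dy": 0,"dz": 0,"turn": 0}
    - {"dx": 0,"dy": 0,"dz": 0,"turn": 0}
    - {"dx": 0,"dy": 0,"dz": 0,"turn": 0}
    - {"dx": 0,"dy": 0,"dz": 0,"turn": 0}
    - {"dx": 0,"dy": 0,"dz": 0,"turn": 0}
    - {"dx": 0,"dy": 0,"dz": 0,"turn": 0}
    - {"dx": 0,"dy": 0,"dz": 0,"turn": 0}
  jaw: 0.1
  squeeze: 25

```text
clock: 4.15
tool_pos: [519.2, -10.4, 35.6]
tcp_rot: [0.0, 0.989, 0.148, 0.001]
ft_force: [-0.3, 1.7, 5.3]
gripper_width: 23.8
grip_force: 25.0
```

Emit:
play_rows:
  series:
    - {"dx": 0,"dy": 0,"dz": -1,"turn": 0}
    - {"dx": 0,"dy": 0,"dz": -2,"turn": 0}
    - {"dx": 0,"dy": 0,"dz": -3,"turn": 0}
    - {"dx": 0,"dy": 0,"dz": -4,"turn": 0}
    - {"dx": 0,"dy": 0,"dz": -5,"turn": 0}
    - {"dx": 0,"dy": 0,"dz": -6,"turn": 0}
    - {"dx": 0,"dy": 0,"dz": -6,"turn": 0}
    - {"dx": 0,"dy": 0,"dz": -6,"turn": 0}

```text
clock: 5.15
tool_pos: [518.2, -10.3, 94.4]
tcp_rot: [-0.0, 0.989, 0.148, -0.0]
ft_force: [0.2, 0.2, -0.5]
gripper_width: 23.6
grip_force: 25.0
```

```bash
python3 -c "
from m import *
plan(345,-40,94)
plan(345,-40,5)
p,d,ci=cap('side'); save(p[100:280,150:400],'s2.png',2)"
```

```text
yaw now 17.0 pos [518.2 -10.3  94.4] -> d [-17.43  -2.23   0.04] turn 0.0
yaw now 17.0 pos [518.2 -10.3  94.4] -> d [-17.43  -2.23   8.94] turn 0.0
```

View pics/s2.png

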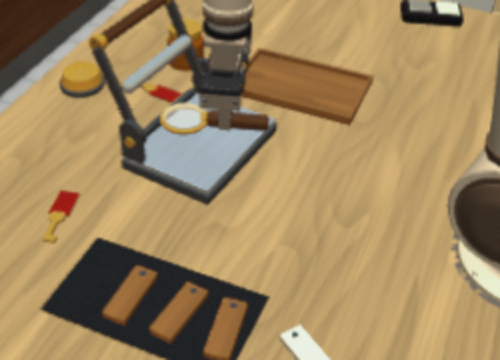

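The magnifier is held (at crop 230,120) clear of the bed. Now lay it on the bare counter in front.

Emit:
play_rows:
  series:
    - {"dx": -3,"dy": -0.5,"dz": 0,"turn": 0}
    - {"dx": -6,"dy": -1,"dz": 0,"turn": 0}
    - {"dx": -9,"dy": -1.5,"dz": 0,"turn": 0}
    - {"dx": -12,"dy": -2,"dz": 0,"turn": 0}
    - {"dx": -15,"dy": -2.2,"dz": 0,"turn": 0}
    - {"dx": -17.4,"dy": -2.2,"dz": 0,"turn": 0}
    - {"dx": -17.4,"dy": -2.2,"dz": 2,"turn": 0}
    - {"dx": -17.4,"dy": -2.2,"dz": 4,"turn": 0}

```text
clock: 6.2
tool_pos: [345.6, -40.4, 54.1]
tcp_rot: [0.0, 0.989, 0.148, 0.0]
ft_force: [0.9, 0.5, -2.0]
gripper_width: 23.9
grip_force: 25.0
```

Emit:
play_rows:
  series:
    - {"dx": 0,"dy": 0,"dz": 1.5,"turn": 0}
    - {"dx": 0,"dy": 0,"dz": 3,"turn": 0}
    - {"dx": 0,"dy": 0,"dz": 4,"turn": 0}
    - {"dx": 0,"dy": 0,"dz": 4.5,"turn": 0}
    - {"dx": 0,"dy": 0,"dz": 4.8,"turn": 0}
    - {"dx": 0,"dy": 0,"dz": 4.8,"turn": 0}
    - {"dx": 0,"dy": 0,"dz": 4.8,"turn": 0}
    - {"dx": 0,"dy": 0,"dz": 4.8,"turn": 0}

```text
clock: 7.2
tool_pos: [346.0, -40.4, 6.9]
tcp_rot: [0.0, 0.989, 0.148, 0.0]
ft_force: [0.7, 0.2, -1.4]
gripper_width: 23.9
grip_force: 25.0
```

```bash
python3 -c "
from m import *
s=r.get_state();print(s['tool_pos'],s['ft_force'],s['gripper_width'])
p,d,ci=cap('side'); C=cloud(ci,d); m=(C[...,0]>250)&(C[...,0]<480)&(abs(C[...,1])<130)&(C[...,2]>8)&(C[...,2]<40); print([(np.nanmedian(C[b],0).round(),rect(C[b])) for b in blobs(m,30)])"
```

```text
[345.95917451 -40.37438949   6.8793126 ] [ 0.67898601  0.17090793 -1.38195119] 23.883121955345523
[(array([ 477., -110.,   20.]), array([ 477. , -103.9,   51.1,    6.4,   87.5])), (array([390., -21.,  19.]), array([365.1, -34.8, 178.1,  72.8,  23.6]))]
```

Emit:
play_rows:
  series:
    - {"dx": 0,"dy": 0,"dz": 0.1,"turn": 0}
    - {"dx": 0,"dy": 0,"dz": 0.2,"turn": 0}
    - {"dx": 0,"dy": 0,"dz": 0.2,"turn": 0}
    - {"dx": 0,"dy": 0,"dz": 0.2,"turn": 0}
    - {"dx": 0,"dy": 0,"dz": 0.2,"turn": 0}
    - {"dx": 0,"dy": 0,"dz": 0.2,"turn": 0}
    - {"dx": 0,"dy": 0,"dz": 0.2,"turn": 0}
    - {"dx": 0,"dy": 0,"dz": 0.2,"turn": 0}

```text
clock: 8.25
tool_pos: [345.8, -40.3, 5.5]
tcp_rot: [-0.0, 0.989, 0.148, -0.0]
ft_force: [-5.2, 2.1, 13.1]
gripper_width: 23.6
grip_force: 25.0
```

Emit:
play_rows:
  series:
    - {"dx": 0,"dy": 0,"dz": 0,"turn": 0}
    - {"dx": 0,"dy": 0,"dz": 0,"turn": 0}
    - {"dx": 0,"dy": 0,"dz": 0,"turn": 0}
    - {"dx": 0,"dy": 0,"dz": 0,"turn": 0}
    - {"dx": 0,"dy": 0,"dz": 0,"turn": 0}
    - {"dx": 0,"dy": 0,"dz": -1,"turn": 0}
    - {"dx": 0,"dy": 0,"dz": -3,"turn": 0}
    - {"dx": 0,"dy": 0,"dz": -6,"turn": 0}
  jaw: 0.6

```text
clock: 9.25
tool_pos: [345.1, -40.0, 65.3]
tcp_rot: [-0.0, 0.989, 0.148, -0.001]
ft_force: [0.5, -0.1, 0.1]
gripper_width: 55.1
grip_force: 0.0
```

```bash
python3 -c "
from m import *
plan(440,260,200)
plan(440,260,200,-5)"
```

```text
yaw now 17.0 pos [345.1 -40.   65.3] -> d [ 17.84 -25.92 -13.46] turn 0.0
yaw now 17.0 pos [345.1 -40.   65.3] -> d [ 17.84 -25.92 -13.46] turn 22.0
```

Emit:
play_rows:
  series:
    - {"dx": 2,"dy": -3,"dz": -5,"turn": -10}
    - {"dx": 4.5,"dy": -7.5,"dz": -9,"turn": -20}
    - {"dx": 7,"dy": -12,"dz": -12,"turn": -30}
    - {"dx": 10,"dy": -16,"dz": -15.5,"turn": -40}
    - {"dx": 13,"dy": -21,"dz": -15.5,"turn": -50}
    - {"dx": 16,"dy": -26,"dz": -15.5,"turn": -60}
    - {"dx": 18.5,"dy": -30,"dz": -15.5,"turn": -70}
    - {"dx": 19.6,"dy": -31.6,"dz": -15.5,"turn": -73}

```text
clock: 10.25
tool_pos: [440.4, 321.6, 220.1]
tcp_rot: [-0.0, 0.705, 0.709, 0.0]
ft_force: [-0.4, 0.4, -0.0]
gripper_width: 55.4
grip_force: 0.0
```

Emit:
play_rows:
  series:
    - {"dx": 0,"dy": 0,"dz": 0,"turn": 0}
    - {"dx": 0,"dy": 0,"dz": 0,"turn": 0}
    - {"dx": 0,"dy": 0,"dz": 0,"turn": 0}
    - {"dx": 0,"dy": 0,"dz": 0,"turn": 0}
    - {"dx": 0,"dy": 0,"dz": 0,"turn": 0}
    - {"dx": 0,"dy": 0,"dz": 0,"turn": 0}
    - {"dx": 0,"dy": 0,"dz": 0,"turn": 0}
    - {"dx": 0,"dy": 0,"dz": 0,"turn": 0}

```text
clock: 11.25
tool_pos: [440.6, 319.3, 219.6]
tcp_rot: [-0.0, 0.707, 0.707, 0.0]
ft_force: [-0.6, -0.4, 0.0]
gripper_width: 55.2
grip_force: 0.0
```

```bash
cat > tags.py <<'E'
from m import *
import sys
p,d,ci=cap('wrist'); save(p,sys.argv[1]+'.png',1.5)
zt=float(sys.argv[2]) if len(sys.argv)>2 else 18
hsv=cv2.cvtColor(p,cv2.COLOR_RGB2HSV); H,S,V=[hsv[...,i].astype(int) for i in range(3)]
C=cloud(ci,d); Z=C[...,2]
for b in blobs((S>110)&(H<20)&(V>60)&(abs(Z-zt)<8),400): print('tag',rect(onplane(ci,cnt(b),zt)),np.nanmedian(Z[b]),(np.argwhere(b).mean(0)[::-1]*1.5).round())
s=r.get_state(); print(s['qpos'].round(2))
E
python3 tags.py w3; python3 -c "
from h import *
plan(440,260,200)"
```

```text
tag [370.4 319.2  99.9  37.  -82. ] 19.58005202868487 [309. 252.]
tag [441.8 318.7 100.3  35.8  83.8] 19.58816007696374 [386. 252.]
tag [519.  319.7  99.2  37.1  89.9] 19.5688552189333 [468. 251.]
[ 0.4   0.08  1.68 -0.    1.39  0.4 ]
yaw now 90.0 pos [440.6 319.3 219.6] -> d [-5.93 -0.06  1.96] turn 0.0
```

View pics/w3.png

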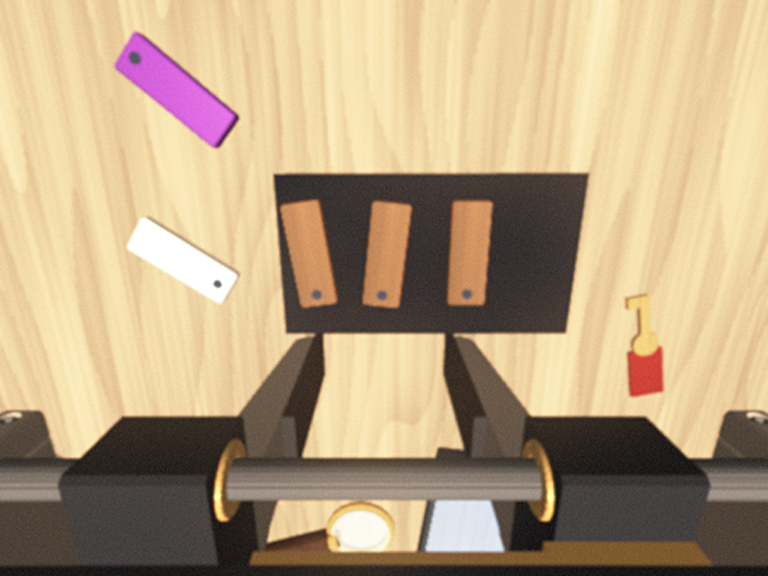

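Candidates: plain brown tags at (309,252), (386,252), (468,251) on the blotter fit; purple (176,90) and white (183,260) are look-alikes off the blotter. This close view confirms it. Picking the right one.

Emit:
play_rows:
  series:
    - {"dx": 0,"dy": 4,"dz": 3,"turn": 0}
    - {"dx": 0,"dy": 7.9,"dz": 7,"turn": 0}
    - {"dx": 0,"dy": 7.9,"dz": 11,"turn": 0}
    - {"dx": 0,"dy": 7.9,"dz": 15,"turn": 0}
    - {"dx": 0,"dy": 7.9,"dz": 18,"turn": 0}
    - {"dx": 0,"dy": 7.9,"dz": 20,"turn": 0}
    - {"dx": 0,"dy": 7.9,"dz": 21.2,"turn": 0}
    - {"dx": 0,"dy": 7.9,"dz": 21.2,"turn": 0}
  jaw: 0.55

```text
clock: 12.3
tool_pos: [519.5, 319.3, 7.4]
tcp_rot: [-0.0, 0.707, 0.707, -0.0]
ft_force: [-0.2, -0.0, 0.3]
gripper_width: 50.7
grip_force: 0.0
```

Emit:
play_rows:
  series:
    - {"dx": 0,"dy": 0,"dz": 0,"turn": 0}
    - {"dx": 0,"dy": 0,"dz": 0,"turn": 0}
    - {"dx": 0,"dy": 0,"dz": 0,"turn": 0}
    - {"dx": 0,"dy": 0,"dz": 0,"turn": 0}
    - {"dx": 0,"dy": 0,"dz": 0,"turn": 0}
    - {"dx": 0,"dy": 0,"dz": 0,"turn": 0}
    - {"dx": 0,"dy": 0,"dz": 0,"turn": 0}
    - {"dx": 0,"dy": 0,"dz": 0,"turn": 0}
  jaw: 0.2
  squeeze: 30

```text
clock: 13.3
tool_pos: [520.7, 319.7, 8.9]
tcp_rot: [0.0, 0.707, 0.707, 0.001]
ft_force: [-1.6, 0.6, 5.2]
gripper_width: 35.1
grip_force: 30.0
```

Emit:
play_rows:
  series:
    - {"dx": 0,"dy": 0,"dz": -1,"turn": 0}
    - {"dx": 0,"dy": 0,"dz": -3,"turn": 0}
    - {"dx": 0,"dy": 0,"dz": -6,"turn": 0}
    - {"dx": 0,"dy": 0,"dz": -9,"turn": 0}
    - {"dx": 0,"dy": 0,"dz": -12,"turn": 0}
    - {"dx": 0,"dy": 0,"dz": -13,"turn": 0}
    - {"dx": 0,"dy": 0,"dz": -13,"turn": 0}
    - {"dx": 0,"dy": 0,"dz": -13,"turn": 0}

```text
clock: 14.3
tool_pos: [518.7, 318.9, 136.1]
tcp_rot: [-0.001, 0.707, 0.707, -0.001]
ft_force: [-0.3, -0.5, -1.3]
gripper_width: 35.4
grip_force: 30.0
```

```bash
python3 -c "
from h import *
plan(551.1,-100.4,120,172.7)
plan(551.1,-100.4,34,172.7)"
```

```text
yaw now 90.0 pos [518.7 318.9 136.1] -> d [-41.93   3.24   1.64] turn -82.7
yaw now 90.0 pos [518.7 318.9 136.1] -> d [-41.92   3.26  10.24] turn -82.7
```

Emit:
play_rows:
  series:
    - {"dx": -5.25,"dy": 0.4,"dz": 0,"turn": -10.3}
    - {"dx": -10.5,"dy": 0.8,"dz": 0,"turn": -20.6}
    - {"dx": -15.75,"dy": 1.2,"dz": 0,"turn": -31}
    - {"dx": -21,"dy": 1.6,"dz": 0,"turn": -41.3}
    - {"dx": -26.25,"dy": 2,"dz": 0,"turn": -51.6}
    - {"dx": -31.5,"dy": 2.4,"dz": 0,"turn": -62}
    - {"dx": -36.75,"dy": 2.8,"dz": 0,"turn": -72.3}
    - {"dx": -42,"dy": 3.2,"dz": 0,"turn": -82.7}

```text
clock: 15.3
tool_pos: [550.8, -101.2, 136.1]
tcp_rot: [-0.001, 0.062, 0.998, 0.0]
ft_force: [0.3, 0.0, -0.2]
gripper_width: 35.9
grip_force: 30.0
```

Emit:
play_rows:
  series:
    - {"dx": 0,"dy": 0,"dz": 0,"turn": 0}
    - {"dx": 0,"dy": 0,"dz": 0,"turn": 0}
    - {"dx": 0,"dy": 0,"dz": 2,"turn": 0}
    - {"dx": 0,"dy": 0,"dz": 4,"turn": 0}
    - {"dx": 0,"dy": 0,"dz": 6,"turn": 0}
    - {"dx": 0,"dy": 0,"dz": 8,"turn": 0}
    - {"dx": 0,"dy": 0,"dz": 8,"turn": 0}
    - {"dx": 0,"dy": 0,"dz": 8,"turn": 0}

```text
clock: 16.3
tool_pos: [552.1, -99.1, 58.2]
tcp_rot: [0.0, 0.064, 0.998, -0.0]
ft_force: [-0.0, -0.5, -0.5]
gripper_width: 35.4
grip_force: 30.0
```

```bash
python3 -c "
from h import *
plan(551.1,-100.4,34,172.7);print(r.get_state()['gripper_width'])"
```

```text
yaw now 172.6 pos [552.1 -99.1  58.2] -> d [ 0.08 -0.14  2.42] turn -0.1
35.44233886183542
```

Emit:
play_rows:
  series:
    - {"dx": 0,"dy": 0,"dz": 0.8,"turn": 0}
    - {"dx": 0,"dy": 0,"dz": 1.6,"turn": 0}
    - {"dx": 0,"dy": 0,"dz": 2.1,"turn": 0}
    - {"dx": 0,"dy": 0,"dz": 2.4,"turn": 0}
    - {"dx": 0,"dy": 0,"dz": 2.5,"turn": 0}
    - {"dx": 0,"dy": 0,"dz": 2.5,"turn": 0}
    - {"dx": 0,"dy": 0,"dz": 2.5,"turn": 0}
    - {"dx": 0,"dy": 0,"dz": 2.5,"turn": 0}

```text
clock: 17.3
tool_pos: [551.4, -99.8, 34.9]
tcp_rot: [-0.001, 0.065, 0.998, 0.0]
ft_force: [-9.7, 2.5, 18.7]
gripper_width: 35.6
grip_force: 30.0
```

Emit:
play_rows:
  series:
    - {"dx": 0,"dy": 0,"dz": 0,"turn": 0}
    - {"dx": 0,"dy": 0,"dz": 0,"turn": 0}
    - {"dx": 0,"dy": 0,"dz": 0,"turn": 0}
    - {"dx": 0,"dy": 0,"dz": 0,"turn": 0}
    - {"dx": 0,"dy": 0,"dz": -1,"turn": 0}
    - {"dx": 0,"dy": 0,"dz": -3,"turn": 0}
    - {"dx": 0,"dy": 0,"dz": -7,"turn": 0}
    - {"dx": 0,"dy": 0,"dz": -11,"turn": 0}
  jaw: 0.52

```text
clock: 18.3
tool_pos: [551.6, -99.9, 144.3]
tcp_rot: [0.0, 0.065, 0.998, -0.0]
ft_force: [0.5, -0.2, 0.9]
gripper_width: 48.2
grip_force: 0.0
```

```bash
python3 -c "
from h import *
plan(442,318.9,144,84)
from m import *
p,d,ci=cap('side'); hsv=cv2.cvtColor(p,cv2.COLOR_RGB2HSV); H,S,V=[hsv[...,i].astype(int) for i in range(3)]
C=cloud(ci,d);Z=C[...,2]
for b in blobs((S>110)&(H<20)&(V>60)&(Z>10)&(Z<52)&(C[...,0]<640)&(C[...,1]>-180),80): print('tag',rect(onplane(ci,cnt(b),18)),np.nanmedian(C[b],0).round())
"
```

```text
yaw now 172.6 pos [551.6 -99.9 144.3] -> d [1.63e+01 4.01e+01 3.00e-02] turn 88.6
tag [ 561.5 -125.4  101.3   41.2   -7.2] [546. -91.  45.]
tag [328.6 -41.9 108.3  38.1  17.6] [327. -40.  22.]
tag [440.8 323.4 103.9  38.8  84. ] [441. 326.  18.]
tag [368.9 323.8 103.7  37.1 -81.7] [368. 326.  18.]
```

Emit:
play_rows:
  series:
    - {"dx": 2,"dy": 5,"dz": 0,"turn": 10.6}
    - {"dx": 4,"dy": 10,"dz": 0,"turn": 21.2}
    - {"dx": 6,"dy": 15,"dz": 0,"turn": 31.8}
    - {"dx": 8.1,"dy": 20,"dz": 0,"turn": 42.4}
    - {"dx": 10.2,"dy": 25,"dz": 0,"turn": 53}
    - {"dx": 12.2,"dy": 30,"dz": 0,"turn": 63.6}
    - {"dx": 14.3,"dy": 35,"dz": 0,"turn": 74.2}
    - {"dx": 16.3,"dy": 40.1,"dz": 0,"turn": 84.6}

```text
clock: 19.35
tool_pos: [443.4, 315.0, 143.4]
tcp_rot: [0.0, 0.696, 0.718, 0.001]
ft_force: [0.2, -0.7, 0.1]
gripper_width: 47.6
grip_force: 0.0
```

Emit:
play_rows:
  series:
    - {"dx": 0,"dy": 0,"dz": 1,"turn": 4}
    - {"dx": 0,"dy": 0,"dz": 3,"turn": 4}
    - {"dx": 0,"dy": 0,"dz": 6,"turn": 4}
    - {"dx": 0,"dy": 0,"dz": 8,"turn": 4}
    - {"dx": 0,"dy": 0,"dz": 8,"turn": 4}
    - {"dx": 0,"dy": 0,"dz": 8,"turn": 4}
    - {"dx": 0,"dy": 0,"dz": 8,"turn": 4}
    - {"dx": 0,"dy": 0,"dz": 8,"turn": 4}
  jaw: 0.55

```text
clock: 20.35
tool_pos: [444.4, 313.5, 63.5]
tcp_rot: [0.0, 0.719, 0.695, 0.001]
ft_force: [-0.6, 0.8, 0.2]
gripper_width: 50.5
grip_force: 0.0
```

```bash
python3 -c "
from h import *
plan(442,318.9,8,84)"; python3 tags.py w4
```

```text
yaw now 88.0 pos [444.4 313.5  63.5] -> d [ 0.53 -0.26  5.55] turn 4.0
tag [371.2 319.6 100.   38.  -82.1] 19.552616764746112 [250. 295.]
tag [441.9 319.  100.7  35.7  83.8] 19.582265620414006 [380. 298.]
[0.39 0.25 1.81 0.   1.08 0.43]
```

Emit:
play_rows:
  series:
    - {"dx": 0.5,"dy": -0.25,"dz": 0,"turn": 4}
    - {"dx": 0.5,"dy": -0.25,"dz": 1,"turn": 4}
    - {"dx": 0.5,"dy": -0.25,"dz": 2.5,"turn": 4}
    - {"dx": 0.5,"dy": -0.25,"dz": 4,"turn": 4}
    - {"dx": 0.5,"dy": -0.25,"dz": 5,"turn": 4}
    - {"dx": 0.5,"dy": -0.25,"dz": 5.5,"turn": 4}
    - {"dx": 0.5,"dy": -0.25,"dz": 5.5,"turn": 4}
    - {"dx": 0.5,"dy": -0.25,"dz": 5.5,"turn": 4}

```text
clock: 21.4
tool_pos: [441.9, 318.5, 8.1]
tcp_rot: [0.0, 0.743, 0.669, 0.0]
ft_force: [-0.3, -0.9, -0.5]
gripper_width: 50.4
grip_force: 0.0
```

Emit:
play_rows:
  series:
    - {"dx": 0,"dy": 0,"dz": 0,"turn": 0}
    - {"dx": 0,"dy": 0,"dz": 0,"turn": 0}
    - {"dx": 0,"dy": 0,"dz": 0,"turn": 0}
    - {"dx": 0,"dy": 0,"dz": 0,"turn": 0}
    - {"dx": 0,"dy": 0,"dz": 0,"turn": 0}
    - {"dx": 0,"dy": 0,"dz": 0,"turn": 0}
    - {"dx": 0,"dy": 0,"dz": 0,"turn": 0}
    - {"dx": 0,"dy": 0,"dz": 0,"turn": 0}
  jaw: 0.2
  squeeze: 30

```text
clock: 22.4
tool_pos: [441.9, 318.5, 8.1]
tcp_rot: [0.0, 0.743, 0.669, 0.0]
ft_force: [-0.8, -0.2, 5.4]
gripper_width: 35.6
grip_force: 30.0
```

Emit:
play_rows:
  series:
    - {"dx": 0,"dy": 0,"dz": -1,"turn": 0}
    - {"dx": 0,"dy": 0,"dz": -3,"turn": 0}
    - {"dx": 0,"dy": 0,"dz": -6,"turn": 0}
    - {"dx": 0,"dy": 0,"dz": -9,"turn": 0}
    - {"dx": 0,"dy": 0,"dz": -12,"turn": 0}
    - {"dx": 0,"dy": 0,"dz": -13,"turn": 0}
    - {"dx": 0,"dy": 0,"dz": -13,"turn": 0}
    - {"dx": 0,"dy": 0,"dz": -13,"turn": 0}

```text
clock: 23.4
tool_pos: [440.5, 317.9, 136.0]
tcp_rot: [-0.0, 0.743, 0.669, -0.001]
ft_force: [-1.0, 0.3, 0.1]
gripper_width: 35.8
grip_force: 30.0
```

```bash
python3 -c "
from h import *
plan(559.4,-34.9,137,172.7)"
```

```text
yaw now 84.0 pos [440.5 317.9 136. ] -> d [-33.85  15.49  -0.09] turn -88.7
```

Emit:
play_rows:
  series:
    - {"dx": -4.8,"dy": 2.2,"dz": 0,"turn": -10}
    - {"dx": -9.6,"dy": 4.4,"dz": 0,"turn": -20}
    - {"dx": -14.5,"dy": 6.6,"dz": 0,"turn": -30}
    - {"dx": -19.3,"dy": 8.8,"dz": 0,"turn": -40}
    - {"dx": -24.2,"dy": 11,"dz": 0,"turn": -50}
    - {"dx": -29,"dy": 13.2,"dz": 0,"turn": -60}
    - {"dx": -33.9,"dy": 15.4,"dz": 0,"turn": -70}
    - {"dx": -33.9,"dy": 15.4,"dz": 0,"turn": -80}

```text
clock: 24.4
tool_pos: [559.6, -38.3, 136.2]
tcp_rot: [-0.001, 0.138, 0.99, -0.0]
ft_force: [0.8, 1.2, 0.0]
gripper_width: 35.5
grip_force: 30.0
```

Emit:
play_rows:
  series:
    - {"dx": 0,"dy": 0,"dz": 0,"turn": -4}
    - {"dx": 0,"dy": 0,"dz": 1,"turn": -8.7}
    - {"dx": 0,"dy": 0,"dz": 2,"turn": -8.7}
    - {"dx": 0,"dy": 0,"dz": 4,"turn": -8.7}
    - {"dx": 0,"dy": 0,"dz": 6,"turn": -8.7}
    - {"dx": 0,"dy": 0,"dz": 7,"turn": -8.7}
    - {"dx": 0,"dy": 0,"dz": 7,"turn": -8.7}
    - {"dx": 0,"dy": 0,"dz": 7,"turn": -8.7}

```text
clock: 25.4
tool_pos: [560.0, -35.0, 68.3]
tcp_rot: [0.001, 0.063, 0.998, -0.0]
ft_force: [0.3, -0.4, -0.8]
gripper_width: 35.4
grip_force: 30.0
```

```bash
python3 -c "
from h import *
plan(559.4,-34.9,34.5,172.7)"
```

```text
yaw now 172.7 pos [560.  -35.   68.3] -> d [ 0.07 -0.    3.38] turn 0.0
```

Emit:
play_rows:
  series:
    - {"dx": 0,"dy": 0,"dz": 1,"turn": 0}
    - {"dx": 0,"dy": 0,"dz": 2,"turn": 0}
    - {"dx": 0,"dy": 0,"dz": 2.8,"turn": 0}
    - {"dx": 0,"dy": 0,"dz": 3.2,"turn": 0}
    - {"dx": 0,"dy": 0,"dz": 3.4,"turn": 0}
    - {"dx": 0,"dy": 0,"dz": 3.4,"turn": 0}
    - {"dx": 0,"dy": 0,"dz": 3.4,"turn": 0}
    - {"dx": 0,"dy": 0,"dz": 3.4,"turn": 0}

```text
clock: 26.4
tool_pos: [559.7, -34.8, 34.0]
tcp_rot: [0.0, 0.063, 0.998, -0.0]
ft_force: [-2.3, 0.7, 4.9]
gripper_width: 36.1
grip_force: 30.0
```

Emit:
play_rows:
  series:
    - {"dx": 0,"dy": 0,"dz": 0,"turn": 0}
    - {"dx": 0,"dy": 0,"dz": 0,"turn": 0}
    - {"dx": 0,"dy": 0,"dz": 0,"turn": 0}
    - {"dx": 0,"dy": 0,"dz": 0,"turn": 0}
    - {"dx": 0,"dy": 0,"dz": -1,"turn": 0}
    - {"dx": 0,"dy": 0,"dz": -3,"turn": 0}
    - {"dx": 0,"dy": 0,"dz": -7,"turn": 0}
    - {"dx": 0,"dy": 0,"dz": -11,"turn": 0}
  jaw: 0.48

```text
clock: 27.4
tool_pos: [559.5, -34.8, 145.4]
tcp_rot: [0.0, 0.063, 0.998, -0.0]
ft_force: [-0.1, 0.8, -0.3]
gripper_width: 44.1
grip_force: 0.0
```

```bash
python3 -c "
from h import *
plan(371,319,144,98)"
```

```text
yaw now 172.7 pos [559.5 -34.8 145.4] -> d [23.16 32.72  0.13] turn 74.7
```

Emit:
play_rows:
  series:
    - {"dx": 3.3,"dy": 4.6,"dz": 0,"turn": 10}
    - {"dx": 6.6,"dy": 9.3,"dz": 0,"turn": 20}
    - {"dx": 9.9,"dy": 14,"dz": 0,"turn": 30}
    - {"dx": 13.2,"dy": 18.7,"dz": 0,"turn": 40}
    - {"dx": 16.5,"dy": 23.4,"dz": 0,"turn": 50}
    - {"dx": 19.8,"dy": 28,"dz": 0,"turn": 60}
    - {"dx": 23.2,"dy": 32.7,"dz": 0,"turn": 70}
    - {"dx": 23.2,"dy": 32.7,"dz": 0,"turn": 74.7}

```text
clock: 28.4
tool_pos: [369.1, 321.2, 144.5]
tcp_rot: [-0.0, 0.656, 0.755, 0.001]
ft_force: [0.2, -0.9, 0.7]
gripper_width: 44.3
grip_force: 0.0
```

Emit:
play_rows:
  series:
    - {"dx": 0,"dy": 0,"dz": 1,"turn": 0}
    - {"dx": 0,"dy": 0,"dz": 3,"turn": 0}
    - {"dx": 0,"dy": 0,"dz": 6,"turn": 0}
    - {"dx": 0,"dy": 0,"dz": 8,"turn": 0}
    - {"dx": 0,"dy": 0,"dz": 8,"turn": 0}
    - {"dx": 0,"dy": 0,"dz": 8,"turn": 0}
    - {"dx": 0,"dy": 0,"dz": 8,"turn": 0}
    - {"dx": 0,"dy": 0,"dz": 8,"turn": 0}
  jaw: 0.55

```text
clock: 29.4
tool_pos: [371.2, 319.1, 64.4]
tcp_rot: [0.0, 0.656, 0.755, 0.001]
ft_force: [-0.2, -0.5, -0.1]
gripper_width: 50.7
grip_force: 0.0
```

```bash
python3 -c "
from h import *
plan(371,319.4,8,98)"; python3 tags.py w5
```

```text
yaw now 98.1 pos [371.2 319.1  64.4] -> d [ 0.03 -0.02  5.64] turn 0.1
tag [369.6 319.6  99.9  35.8 -82. ] 19.579371707196955 [382. 305.]
[0.46 0.11 1.97 0.   1.06 0.32]
```

Emit:
play_rows:
  series:
    - {"dx": 0,"dy": -0.1,"dz": 0,"turn": 0}
    - {"dx": 0,"dy": -0.1,"dz": 1,"turn": 0}
    - {"dx": 0,"dy": -0.1,"dz": 2.5,"turn": 0}
    - {"dx": 0,"dy": -0.1,"dz": 4,"turn": 0}
    - {"dx": 0,"dy": -0.1,"dz": 5,"turn": 0}
    - {"dx": 0,"dy": -0.1,"dz": 5.6,"turn": 0}
    - {"dx": 0,"dy": -0.1,"dz": 5.6,"turn": 0}
    - {"dx": 0,"dy": -0.1,"dz": 5.6,"turn": 0}

```text
clock: 30.45
tool_pos: [370.1, 318.9, 8.1]
tcp_rot: [0.0, 0.656, 0.755, 0.0]
ft_force: [0.4, 1.1, -0.2]
gripper_width: 50.6
grip_force: 0.0
```

Emit:
play_rows:
  series:
    - {"dx": 0,"dy": 0,"dz": 0,"turn": 0}
    - {"dx": 0,"dy": 0,"dz": 0,"turn": 0}
    - {"dx": 0,"dy": 0,"dz": 0,"turn": 0}
    - {"dx": 0,"dy": 0,"dz": 0,"turn": 0}
    - {"dx": 0,"dy": 0,"dz": 0,"turn": 0}
    - {"dx": 0,"dy": 0,"dz": 0,"turn": 0}
    - {"dx": 0,"dy": 0,"dz": 0,"turn": 0}
    - {"dx": 0,"dy": 0,"dz": 0,"turn": 0}
  jaw: 0.2
  squeeze: 30

```text
clock: 31.45
tool_pos: [370.0, 318.9, 8.0]
tcp_rot: [0.0, 0.656, 0.755, 0.0]
ft_force: [-0.4, -0.2, 5.6]
gripper_width: 35.6
grip_force: 30.0
```

Emit:
play_rows:
  series:
    - {"dx": 0,"dy": 0,"dz": -1,"turn": 0}
    - {"dx": 0,"dy": 0,"dz": -3,"turn": 0}
    - {"dx": 0,"dy": 0,"dz": -6,"turn": 0}
    - {"dx": 0,"dy": 0,"dz": -9,"turn": 0}
    - {"dx": 0,"dy": 0,"dz": -12,"turn": 0}
    - {"dx": 0,"dy": 0,"dz": -13,"turn": 0}
    - {"dx": 0,"dy": 0,"dz": -13,"turn": 0}
    - {"dx": 0,"dy": 0,"dz": -13,"turn": 0}

```text
clock: 32.45
tool_pos: [368.7, 318.2, 136.1]
tcp_rot: [-0.001, 0.656, 0.755, -0.001]
ft_force: [-0.3, -0.1, -0.3]
gripper_width: 35.8
grip_force: 30.0
```

```bash
python3 -c "
from h import *
plan(567.7,30.5,137,172.7)"
```

```text
yaw now 98.0 pos [368.7 318.2 136.1] -> d [-31.27  15.67  -0.1 ] turn -74.7
```

Emit:
play_rows:
  series:
    - {"dx": -4.5,"dy": 2.2,"dz": 0,"turn": -10}
    - {"dx": -9,"dy": 4.5,"dz": 0,"turn": -20}
    - {"dx": -13.5,"dy": 6.7,"dz": 0,"turn": -30}
    - {"dx": -18,"dy": 9,"dz": 0,"turn": -40}
    - {"dx": -22.5,"dy": 11.2,"dz": 0,"turn": -50}
    - {"dx": -27,"dy": 13.5,"dz": 0,"turn": -60}
    - {"dx": -31.3,"dy": 15.6,"dz": 0,"turn": -70}
    - {"dx": -31.3,"dy": 15.6,"dz": 0,"turn": -74.7}

```text
clock: 33.45
tool_pos: [568.6, 27.7, 136.0]
tcp_rot: [-0.001, 0.063, 0.998, -0.0]
ft_force: [0.0, 0.2, -1.0]
gripper_width: 35.8
grip_force: 30.0
```

Emit:
play_rows:
  series:
    - {"dx": 0,"dy": 0,"dz": 0,"turn": 0}
    - {"dx": 0,"dy": 0,"dz": 1,"turn": 0}
    - {"dx": 0,"dy": 0,"dz": 2,"turn": 0}
    - {"dx": 0,"dy": 0,"dz": 4,"turn": 0}
    - {"dx": 0,"dy": 0,"dz": 6,"turn": 0}
    - {"dx": 0,"dy": 0,"dz": 7,"turn": 0}
    - {"dx": 0,"dy": 0,"dz": 7,"turn": 0}
    - {"dx": 0,"dy": 0,"dz": 7,"turn": 0}

```text
clock: 34.45
tool_pos: [568.5, 30.6, 68.4]
tcp_rot: [0.001, 0.063, 0.998, -0.0]
ft_force: [-0.0, -0.4, -0.4]
gripper_width: 35.4
grip_force: 30.0
```

```bash
python3 -c "
from h import *
plan(567.7,30.5,34.5,172.7)"; python3 tags.py w6 44
```

```text
yaw now 172.8 pos [568.5  30.6  68.4] -> d [ 0.09 -0.02  3.39] turn 0.1
tag [549.  -97.8  98.3  39.   -7.4] 45.518608656643345 [134. 316.]
tag [557.6 -34.2  99.3  35.9  -7.2] 45.57572771829654 [257. 313.]
[-0.16  0.3   1.74 -0.    1.1  -1.6 ]
```

View pics/w6.png

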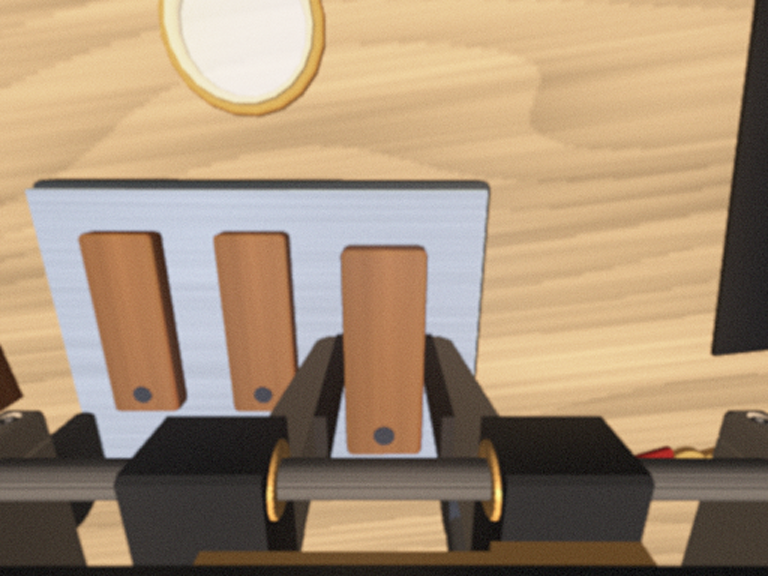

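Two tags lie flat side by side at (134,316), (257,313); the third is held at (384,350) above its place, square with the bed.

Emit:
play_rows:
  series:
    - {"dx": 0,"dy": 0,"dz": 1,"turn": 0}
    - {"dx": 0,"dy": 0,"dz": 2,"turn": 0}
    - {"dx": 0,"dy": 0,"dz": 2.8,"turn": 0}
    - {"dx": 0,"dy": 0,"dz": 3.2,"turn": 0}
    - {"dx": 0,"dy": 0,"dz": 3.4,"turn": 0}
    - {"dx": 0,"dy": 0,"dz": 3.4,"turn": 0}
    - {"dx": 0,"dy": 0,"dz": 3.4,"turn": 0}
    - {"dx": 0,"dy": 0,"dz": 3.4,"turn": 0}

```text
clock: 35.5
tool_pos: [568.1, 30.6, 34.0]
tcp_rot: [0.0, 0.063, 0.998, -0.0]
ft_force: [-2.1, 0.3, 5.1]
gripper_width: 35.7
grip_force: 30.0
```

Emit:
play_rows:
  series:
    - {"dx": 0,"dy": 0,"dz": 0,"turn": 0}
    - {"dx": 0,"dy": 0,"dz": 0,"turn": 0}
    - {"dx": 0,"dy": 0,"dz": 0,"turn": 0}
    - {"dx": 0,"dy": 0,"dz": 0,"turn": 0}
    - {"dx": 0,"dy": 0,"dz": -1,"turn": 0}
    - {"dx": 0,"dy": 0,"dz": -3,"turn": 0}
    - {"dx": 0,"dy": 0,"dz": -7,"turn": 0}
    - {"dx": 0,"dy": 0,"dz": -11,"turn": 0}
  jaw: 0.48

```text
clock: 36.5
tool_pos: [567.9, 30.6, 145.4]
tcp_rot: [0.0, 0.063, 0.998, 0.0]
ft_force: [0.3, 0.1, 0.0]
gripper_width: 44.1
grip_force: 0.0
```

Emit:
play_rows:
  series:
    - {"dx": 3,"dy": 0,"dz": -4,"turn": 0}
    - {"dx": 6,"dy": 0,"dz": -8,"turn": 0}
    - {"dx": 8,"dy": 0,"dz": -12,"turn": 0}
    - {"dx": 8,"dy": 0,"dz": -16,"turn": 0}
    - {"dx": 8,"dy": 0,"dz": -18,"turn": 0}
    - {"dx": 8,"dy": 0,"dz": -18,"turn": 0}
    - {"dx": 8,"dy": 0,"dz": -18,"turn": 0}
    - {"dx": 8,"dy": 0,"dz": -18,"turn": 0}

```text
clock: 37.5
tool_pos: [488.0, 40.8, 322.2]
tcp_rot: [-0.001, 0.063, 0.998, 0.0]
ft_force: [0.2, -0.6, -0.6]
gripper_width: 43.9
grip_force: 0.0
```

Run:
```python
from m import *
for n in('side','scene','wrist'):
    p,d,ci=cap(n); save(p,n+'7.png',1.5)
    hsv=cv2.cvtColor(p,cv2.COLOR_RGB2HSV); H,S,V=[hsv[...,i].astype(int) for i in range(3)]
    C=cloud(ci,d);X,Y,Z=[C[...,i] for i in range(3)]
    print(n)
    for b in blobs((S>80)&(H<20)&(V<110)&(Z>200)&(Z<260)&(X>600)&(X<800)&(abs(Y)<200),60): print('hdl',np.nanmedian(C[b],0).round(),rect(C[b]),np.nanpercentile(Z[b],[5,95]))
    for b in blobs((S>110)&(H<20)&(V>60)&(abs(Z-44)<6)&(X>450)&(X<640),100): print('tag',rect(onplane(ci,cnt(b),44)))
plan(0,0,0,82.7)
```

```text
side
hdl [702. -50. 232.] [701.4 -61.8 180.9  18.1  82.6] [222.57699527 236.56515752]
tag [547.8 -92.9  98.2  39.9  -7.1]
tag [555.2 -28.5  95.5  40.3  -5.4]
tag [563.5  37.2  98.2  39.2  -7.3]
scene
hdl [715. -53. 231.] [711.7 -59.9 182.5  20.2  83.5] [220.56657522 235.54863298]
hdl [724.  49. 224.] [719.2  48.9  35.   13.4 -17.3] [213.68734907 233.22205766]
tag [546.  -22.8  58.7  36.4  -7. ]
tag [561.   41.   72.5  36.   -6.1]
wrist
hdl [703. -22. 229.] [703.9 -18.4 103.3   7.7  83.3] [223.47456539 234.35938808]
tag [548.  -99.1  95.8  33.4  -7.7]
tag [556.2 -34.6  95.7  32.5  -7.1]
tag [564.5  30.3  95.9  31.   -7.8]
yaw now 172.7 pos [488.3  40.8 322.8] -> d [ 47.87 -10.21  32.35] turn 90.0
```

View pics/side7.png

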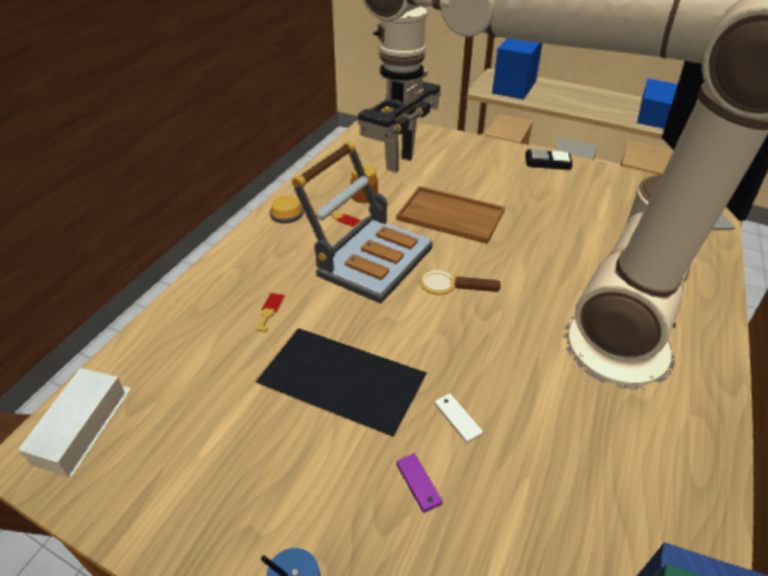

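All three tags lie side by side on the bed (side view ~(368,265),(383,251),(397,237)), magnifier flat on the counter at (460,283). Now the lever handle.

Emit:
play_rows:
  series:
    - {"dx": -2.9,"dy": -0.8,"dz": 0,"turn": 10.5}
    - {"dx": -5.8,"dy": -1.7,"dz": 0,"turn": 21}
    - {"dx": -8.7,"dy": -2.5,"dz": 0,"turn": 31.5}
    - {"dx": -11.6,"dy": -3.4,"dz": 0,"turn": 42}
    - {"dx": -14.5,"dy": -4.2,"dz": 0,"turn": 52.5}
    - {"dx": -17.4,"dy": -5,"dz": 0,"turn": 63}
    - {"dx": -20.3,"dy": -5.9,"dz": 0,"turn": 73.5}
    - {"dx": -23.1,"dy": -6.7,"dz": 0,"turn": 83}
  jaw: 0.75

```text
clock: 38.65
tool_pos: [710.0, -55.3, 322.9]
tcp_rot: [-0.0, 0.711, 0.704, -0.0]
ft_force: [0.5, 0.3, 1.1]
gripper_width: 69.1
grip_force: 0.0
```

Emit:
play_rows:
  series:
    - {"dx": 0,"dy": 0,"dz": 0,"turn": 7}
    - {"dx": 0,"dy": 0,"dz": 1,"turn": 7}
    - {"dx": 0,"dy": 0,"dz": 3,"turn": 7}
    - {"dx": 0,"dy": 0,"dz": 5,"turn": 7}
    - {"dx": 0,"dy": 0,"dz": 5,"turn": 7}
    - {"dx": 0,"dy": 0,"dz": 5,"turn": 7}
    - {"dx": 0,"dy": 0,"dz": 5,"turn": 7}
    - {"dx": 0,"dy": 0,"dz": 5,"turn": 7}

```text
clock: 39.65
tool_pos: [709.6, -55.0, 274.6]
tcp_rot: [0.001, 0.75, 0.661, 0.0]
ft_force: [-0.1, 1.0, 0.2]
gripper_width: 69.0
grip_force: 0.0
```

Run:
```python
from m import *
plan(710,-54,206,82.7)
p,d,ci=cap('wrist'); save(p,'w8.png',1.2)
hsv=cv2.cvtColor(p,cv2.COLOR_RGB2HSV); H,S,V=[hsv[...,i].astype(int) for i in range(3)]
C=cloud(ci,d);X,Y,Z=[C[...,i] for i in range(3)]
for b in blobs((S>80)&((H<20)|(H>172))&(V<130)&(Z>200)&(Z<260),60): print('hdl',np.nanmedian(C[b],0).round(),rect(onplane(ci,cnt(b),227)))
th=np.linspace(2,0,17); print(np.c_[th,(-17*np.cos(th)+17*np.cos(2)),-(17*np.sin(th)-17*np.sin(2))].round(2))
```

```text
yaw now 82.8 pos [709.6 -55.  274.6] -> d [0.1  0.01 6.86] turn 0.1
hdl [710. -42. 236.] [709.5 -57.8 180.7  29.7  80.3]
[[  2.     0.    -0.  ]
 [  1.88  -1.98  -0.76]
 [  1.75  -4.04  -1.27]
 [  1.62  -6.15  -1.52]
 [  1.5   -8.28  -1.5 ]
 [  1.38 -10.38  -1.22]
 [  1.25 -12.43  -0.67]
 [  1.12 -14.4    0.12]
 [  1.   -16.26   1.15]
 [  0.88 -17.97   2.41]
 [  0.75 -19.51   3.87]
 [  0.62 -20.86   5.51]
 [  0.5  -21.99   7.31]
 [  0.38 -22.89   9.23]
 [  0.25 -23.55  11.25]
 [  0.12 -23.94  13.34]
 [  0.   -24.07  15.46]]
```

View pics/w8.png

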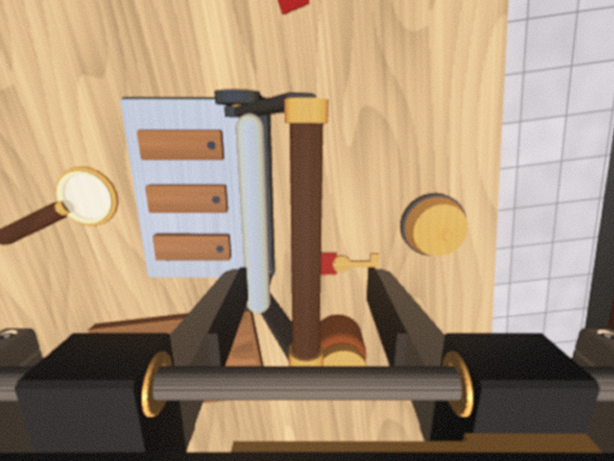

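Emit:
play_rows:
  series:
    - {"dx": 0,"dy": 0,"dz": 1,"turn": 0}
    - {"dx": 0,"dy": 0,"dz": 2.5,"turn": 0}
    - {"dx": 0,"dy": 0,"dz": 4,"turn": 0}
    - {"dx": 0,"dy": 0,"dz": 5.5,"turn": 0}
    - {"dx": 0,"dy": 0,"dz": 6.5,"turn": 0}
    - {"dx": 0,"dy": 0,"dz": 6.8,"turn": 0}
    - {"dx": 0,"dy": 0,"dz": 6.8,"turn": 0}
    - {"dx": 0,"dy": 0,"dz": 6.8,"turn": 0}

```text
clock: 40.7
tool_pos: [709.7, -55.0, 206.5]
tcp_rot: [0.001, 0.75, 0.661, 0.0]
ft_force: [-0.6, 0.9, 0.0]
gripper_width: 69.0
grip_force: 0.0
```

Emit:
play_rows:
  series:
    - {"dx": 0,"dy": 0,"dz": 0,"turn": 0}
    - {"dx": 0,"dy": 0,"dz": 0,"turn": 0}
    - {"dx": 0,"dy": 0,"dz": 0,"turn": 0}
    - {"dx": 0,"dy": 0,"dz": 0,"turn": 0}
    - {"dx": 0,"dy": 0,"dz": 0,"turn": 0}
    - {"dx": 0,"dy": 0,"dz": 0,"turn": 0}
    - {"dx": 0,"dy": 0,"dz": 0,"turn": 0}
    - {"dx": 0,"dy": 0,"dz": 0,"turn": 0}
  jaw: 0.1
  squeeze: 12

```text
clock: 41.7
tool_pos: [708.9, -54.8, 205.6]
tcp_rot: [-0.0, 0.75, 0.661, -0.0]
ft_force: [-3.0, -0.2, 1.1]
gripper_width: 21.1
grip_force: 12.0
```

```bash
python3 -c "
from h import *
s=r.get_state();print(s['tool_pos'],s['ft_force'],s['gripper_width'])"
```

```text
[708.93724835 -54.82197647 205.59265095] [-2.98283615 -0.22854247  1.05501258] 21.141574101351733
```

Emit:
play_rows:
  series:
    - {"dx": 0,"dy": -2,"dz": -0.8,"turn": 0}
    - {"dx": 0,"dy": -4,"dz": -1.3,"turn": 0}
    - {"dx": 0,"dy": -6.1,"dz": -1.5,"turn": 0}
    - {"dx": 0,"dy": -8.3,"dz": -1.5,"turn": 0}
    - {"dx": 0,"dy": -10.4,"dz": -1.2,"turn": 0}
    - {"dx": 0,"dy": -12.4,"dz": -0.7,"turn": 0}
    - {"dx": 0,"dy": -14.4,"dz": 0.1,"turn": 0}
    - {"dx": 0,"dy": -16.3,"dz": 1.1,"turn": 0}

```text
clock: 42.7
tool_pos: [548.3, -34.2, 195.3]
tcp_rot: [0.001, 0.75, 0.661, 0.001]
ft_force: [1.8, 0.8, 0.5]
gripper_width: 21.4
grip_force: 12.0
```

Run:
```python
from m import *
s=r.get_state();print(s['tool_pos'],s['ft_force'],s['gripper_width'])
u=np.array([.992,-.1264]); o=np.array([574.3,-36.8])
x=(s['tool_pos'][:2]-o)@u; z=s['tool_pos'][2]+19; print('local',x,z,'th',np.arctan2(z-70,70-x),np.hypot(z-70,70-x))
```

```text
[548.29531965 -34.20621671 195.2828945 ] [1.78677162 0.77196941 0.46017129] 21.440263804655093
local -26.124497110489887 214.28289450355464 th 0.9831013514411682 173.37091045232606
```

Emit:
play_rows:
  series:
    - {"dx": 0,"dy": -1.7,"dz": 1.3,"turn": 0}
    - {"dx": 0,"dy": -3.2,"dz": 2.8,"turn": 0}
    - {"dx": 0,"dy": -4.6,"dz": 4.4,"turn": 0}
    - {"dx": 0,"dy": -5.7,"dz": 6.2,"turn": 0}
    - {"dx": 0,"dy": -6.6,"dz": 8.1,"turn": 0}
    - {"dx": 0,"dy": -7.3,"dz": 10.1,"turn": 0}
    - {"dx": 0,"dy": -7.6,"dz": 12.2,"turn": 0}
    - {"dx": 0,"dy": -7.8,"dz": 14,"turn": 0}

```text
clock: 43.7
tool_pos: [470.2, -24.2, 53.8]
tcp_rot: [0.0, 0.75, 0.661, 0.0]
ft_force: [2.4, 0.2, -1.9]
gripper_width: 21.4
grip_force: 12.0
```

Emit:
play_rows:
  series:
    - {"dx": 0,"dy": 0,"dz": 0.2,"turn": 0}
    - {"dx": 0,"dy": 0,"dz": 0.3,"turn": 0}
    - {"dx": 0,"dy": 0,"dz": 0.4,"turn": 0}
    - {"dx": 0,"dy": 0,"dz": 0.4,"turn": 0}
    - {"dx": 0,"dy": 0,"dz": 0.4,"turn": 0}
    - {"dx": 0,"dy": 0,"dz": 0.4,"turn": 0}
    - {"dx": 0,"dy": 0,"dz": 0.4,"turn": 0}
    - {"dx": 0,"dy": 0,"dz": 0.4,"turn": 0}

```text
clock: 44.7
tool_pos: [470.1, -24.3, 50.6]
tcp_rot: [-0.0, 0.75, 0.661, 0.0]
ft_force: [-0.8, 4.1, -1.8]
gripper_width: 21.3
grip_force: 12.0
```

Run:
```python
from m import *
s=r.get_state();print(s['tool_pos'],s['ft_force'],s['gripper_width'])
u=np.array([.992,-.1264]); o=np.array([574.3,-36.8])
x=(s['tool_pos'][:2]-o)@u; z=s['tool_pos'][2]+19; print('local',x,z,'th',np.arctan2(z-70,70-x),np.hypot(z-70,70-x))
p,d,ci=cap('side'); save(p[90:240,180:340],'s9.png',3)
p,d,ci=cap('scene'); save(p[120:260,120:300],'c9.png',3)
```

```text
[470.12199    -24.25718181  50.64804287] [-0.76897971  4.07800077 -1.78269549] 21.33051043706813
local -104.92999814350532 69.64804286975266 th -0.0020119857032231325 174.93035220998186
```

View pics/s9.png

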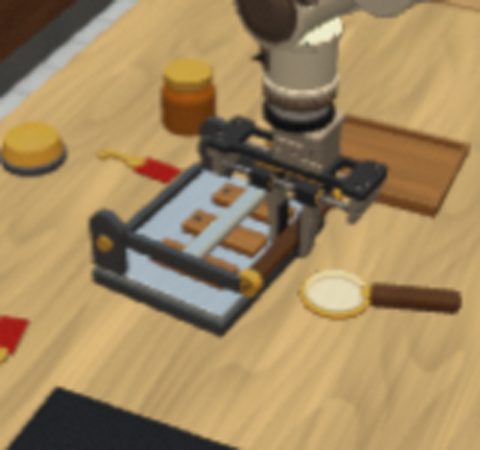

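The lever is level with the bar lying across all three tags (crop ~(230,220)). Press a bit more to make sure.

Emit:
play_rows:
  series:
    - {"dx": 0,"dy": 0,"dz": 0,"turn": 0}
    - {"dx": 0,"dy": 0,"dz": 0,"turn": 0}
    - {"dx": 0,"dy": 0,"dz": 0.1,"turn": 0}
    - {"dx": 0,"dy": 0,"dz": 0.2,"turn": 0}
    - {"dx": 0,"dy": 0,"dz": 0.3,"turn": 0}
    - {"dx": 0,"dy": 0,"dz": 0.3,"turn": 0}
    - {"dx": 0,"dy": 0,"dz": 0.3,"turn": 0}
    - {"dx": 0,"dy": 0,"dz": 0.3,"turn": 0}
  squeeze: 40

```text
clock: 45.8
tool_pos: [470.2, -24.3, 50.0]
tcp_rot: [-0.001, 0.75, 0.661, -0.0]
ft_force: [-11.2, 7.6, 20.8]
gripper_width: 20.9
grip_force: 40.0
```

Emit:
play_rows:
  series:
    - {"dx": 0,"dy": 0,"dz": 0,"turn": 0}
    - {"dx": 0,"dy": 0,"dz": 0,"turn": 0}
    - {"dx": 0,"dy": 0,"dz": 0.1,"turn": 0}
    - {"dx": 0,"dy": 0,"dz": 0.2,"turn": 0}
    - {"dx": 0,"dy": 0,"dz": 0.3,"turn": 0}
    - {"dx": 0,"dy": 0,"dz": 0.3,"turn": 0}
    - {"dx": 0,"dy": 0,"dz": 0.3,"turn": 0}
    - {"dx": 0,"dy": 0,"dz": 0.3,"turn": 0}

```text
clock: 46.8
tool_pos: [470.2, -24.3, 49.3]
tcp_rot: [-0.001, 0.75, 0.661, -0.001]
ft_force: [-20.9, 8.8, 42.5]
gripper_width: 21.2
grip_force: 40.0
```

Emit:
play_rows:
  series:
    - {"dx": 0,"dy": 0.1,"dz": -2.7,"turn": 0}
    - {"dx": 0,"dy": 0.5,"dz": -4.8,"turn": 0}
    - {"dx": 0,"dy": 1.2,"dz": -6.8,"turn": 0}
    - {"dx": 0,"dy": 2.1,"dz": -8.7,"turn": 0}
    - {"dx": 0,"dy": 3.2,"dz": -10.5,"turn": 0}
    - {"dx": 0,"dy": 4.6,"dz": -12.2,"turn": 0}
    - {"dx": 0,"dy": 6.1,"dz": -13.6,"turn": 0}
    - {"dx": 0,"dy": 7.8,"dz": -14.9,"turn": 0}
  squeeze: 20

```text
clock: 47.8
tool_pos: [541.3, -34.0, 196.2]
tcp_rot: [-0.006, 0.75, 0.661, -0.006]
ft_force: [-23.9, 4.2, 22.2]
gripper_width: 21.4
grip_force: 20.0
```

Emit:
play_rows:
  series:
    - {"dx": 0,"dy": 1.9,"dz": -1,"turn": 0}
    - {"dx": 0,"dy": 3.8,"dz": -1.8,"turn": 0}
    - {"dx": 0,"dy": 5.9,"dz": -2.4,"turn": 0}
    - {"dx": 0,"dy": 8,"dz": -2.6,"turn": 0}
    - {"dx": 0,"dy": 10.1,"dz": -2.6,"turn": 0}
    - {"dx": 0,"dy": 12.2,"dz": -2.4,"turn": 0}
    - {"dx": 0,"dy": 14.3,"dz": -1.9,"turn": 0}
    - {"dx": 0,"dy": 16.2,"dz": -1.2,"turn": 0}
  squeeze: 12

```text
clock: 48.8
tool_pos: [709.1, -56.4, 206.7]
tcp_rot: [0.001, 0.751, 0.661, -0.001]
ft_force: [-11.3, 0.1, 17.6]
gripper_width: 21.9
grip_force: 13.4
```

Run:
```python
from m import *
s=r.get_state();print(s['tool_pos'],s['ft_force'],s['gripper_width'])
u=np.array([.992,-.1264]); o=np.array([574.3,-36.8])
x=(s['tool_pos'][:2]-o)@u; z=s['tool_pos'][2]+19; print('local',x,z,'th',np.arctan2(z-70,70-x),np.hypot(z-70,70-x))
```

```text
[709.14126885 -56.43077936 206.65796997] [-11.27090683   0.05054824  17.64910079] 21.929896779576254
local 136.2438692066046 225.65796997033334 th 1.973152427575735 169.16753182199867
```

Emit:
play_rows:
  series:
    - {"dx": 0,"dy": 0,"dz": 0,"turn": 0}
    - {"dx": 0,"dy": 0,"dz": 0,"turn": 0}
    - {"dx": 0,"dy": 0,"dz": 0,"turn": 0}
    - {"dx": 0,"dy": 0,"dz": 0,"turn": 0}
    - {"dx": 0,"dy": 0,"dz": 0,"turn": 0}
    - {"dx": 0,"dy": 0,"dz": -3,"turn": 0}
    - {"dx": 0,"dy": 0,"dz": -7,"turn": 0}
    - {"dx": 0,"dy": 0,"dz": -10,"turn": 0}
  jaw: 0.75

```text
clock: 49.8
tool_pos: [708.5, -54.8, 307.8]
tcp_rot: [0.001, 0.75, 0.661, 0.001]
ft_force: [0.4, 0.1, -0.6]
gripper_width: 68.9
grip_force: 0.0
```

Emit:
play_rows:
  series:
    - {"dx": 0,"dy": -4,"dz": 0,"turn": -10}
    - {"dx": 0,"dy": -8,"dz": 0,"turn": -20}
    - {"dx": 0,"dy": -12,"dz": 0,"turn": -30}
    - {"dx": 0,"dy": -16,"dz": 0,"turn": -40}
    - {"dx": 0,"dy": -20,"dz": 0,"turn": -50}
    - {"dx": 0,"dy": -22,"dz": 0,"turn": -60}
    - {"dx": 0,"dy": -22,"dz": 0,"turn": -70}
    - {"dx": 0,"dy": -22,"dz": 0,"turn": -80}
  jaw: 0.48

```text
clock: 50.8
tool_pos: [489.8, -26.9, 306.0]
tcp_rot: [0.0, 0.147, 0.989, -0.0]
ft_force: [0.3, -0.0, -0.7]
gripper_width: 44.2
grip_force: 0.0
```

Emit:
play_rows:
  series:
    - {"dx": 0,"dy": 0,"dz": 0,"turn": -10}
    - {"dx": 0,"dy": 0,"dz": 0,"turn": -10}
    - {"dx": 0,"dy": 0,"dz": 3,"turn": -10}
    - {"dx": 0,"dy": 0,"dz": 6,"turn": -10}
    - {"dx": 0,"dy": 0,"dz": 6,"turn": -10}
    - {"dx": 0,"dy": 0,"dz": 6,"turn": -10}
    - {"dx": 0,"dy": 0,"dz": 6,"turn": -10}
    - {"dx": 0,"dy": 0,"dz": 6,"turn": -10}

```text
clock: 51.8
tool_pos: [490.6, -27.2, 246.7]
tcp_rot: [0.001, 0.063, 0.998, -0.0]
ft_force: [0.2, 0.3, 0.3]
gripper_width: 44.2
grip_force: 0.0
```

```bash
python3 tags.py w10 44
python3 - <<'E'
from m import *
p,d,ci=cap('side'); 
hsv=cv2.cvtColor(p,cv2.COLOR_RGB2HSV); H,S,V=[hsv[...,i].astype(int) for i in range(3)]
C=cloud(ci,d);X,Y,Z=[C[...,i] for i in range(3)]
for b in blobs((S>80)&(H<20)&(V<110)&(Z>100)&(Z<260)&(X>600)&(X<800)&(abs(Y)<200),60): print('hdl',np.nanmedian(C[b],0).round())
m=(S>90)&(H<22)&(abs(Z-17)<7)&(X>300)&(X<680)&(Y<-190)
for b in blobs(m,300): print('tray',rect(onplane(ci,cnt(b),17)),np.nanmedian(Z[b]))
plan(568.3,30.6,145,172.7)
E
```

```text
tag [517.  -20.4  97.7  35.2  -7.3] 45.700180180756156 [395. 277.]
tag [547.2 -99.6  94.2  33.2  -7.5] 45.6787597514316 [319. 306.]
tag [553.6  30.8  73.9  33.7  -7.5] 45.668287010923265 [452. 305.]
[-0.3  -0.09  1.78 -0.    1.44 -1.75]
hdl [701. -51. 233.]
tray [ 478.  -293.1  255.   176.     0.5] 16.03156198301283
yaw now 172.7 pos [490.4 -27.1 246.2] -> d [-6.99  6.71 10.13] turn 0.0
```

View pics/w10.png

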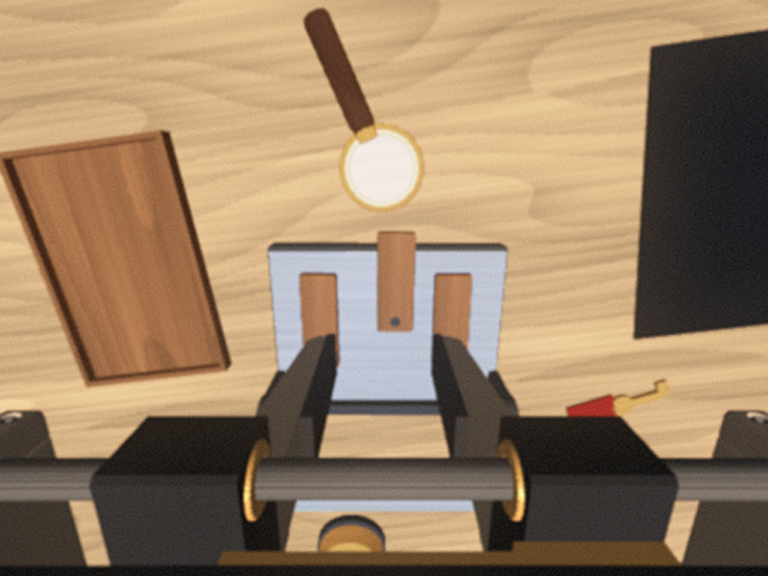

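The middle tag (395,277) has been shifted ~4 cm toward the front; check in the pictures of the press moment whether that happened before or after the pressing.

Run:
```python
import cv2,numpy as np
a=cv2.resize(cv2.imread('pics/s9.png')[150:330,100:330],None,fx=2.4,fy=2.4,interpolation=cv2.INTER_CUBIC)
from h import *
ci=vision.camera_info('side')
u=np.array([.992,-.1264]);v=np.array([.1264,.992]);o=np.array([574.3,-36.8])
def box(cx,cy,col):
    P=[[*(o+(cx+sx*50)*u+(cy+sy*18)*v),44] for sx,sy in((-1,-1),(1,-1),(1,1),(-1,1))]
    q=((proj(ci,P)-[180,90])*3-[100,150])*2.4
    cv2.polylines(a,[q.astype(int)],True,col,1)
box(-15,0,(0,255,0)); box(-59,9,(0,0,255))
cv2.imwrite('pics/z9.png',a)
```

```text
(no output)
```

View pics/z9.png

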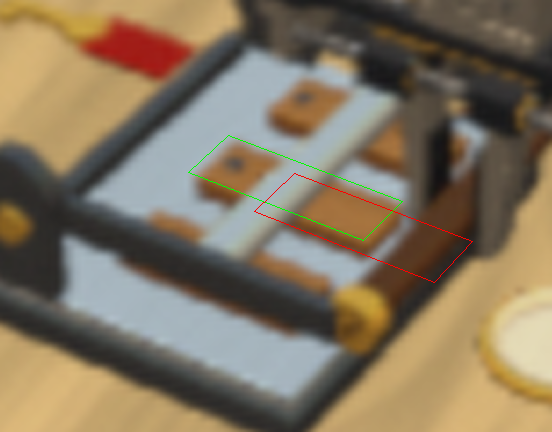

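At the press moment the middle tag was at its place (green outline), with the bar across all three; the shift came afterwards. All are pressed. Now the tray.

```bash
python3 -c "
from h import *
plan(499,-18,34.5,172.7)"
```

```text
yaw now 172.7 pos [490.4 -27.1 246.2] -> d [-0.72  1.01 21.18] turn 0.0
```

Emit:
play_rows:
  series:
    - {"dx": -0.7,"dy": 1,"dz": 3,"turn": 0}
    - {"dx": -0.7,"dy": 1,"dz": 7,"turn": 0}
    - {"dx": -0.7,"dy": 1,"dz": 11,"turn": 0}
    - {"dx": -0.7,"dy": 1,"dz": 15,"turn": 0}
    - {"dx": -0.7,"dy": 1,"dz": 18,"turn": 0}
    - {"dx": -0.7,"dy": 1,"dz": 20,"turn": 0}
    - {"dx": -0.7,"dy": 1,"dz": 21.2,"turn": 0}
    - {"dx": -0.7,"dy": 1,"dz": 21.2,"turn": 0}
  jaw: 0.52

```text
clock: 52.9
tool_pos: [497.9, -17.8, 33.2]
tcp_rot: [-0.001, 0.063, 0.998, 0.0]
ft_force: [0.5, 0.4, -0.3]
gripper_width: 47.8
grip_force: 0.0
```

Emit:
play_rows:
  series:
    - {"dx": 0,"dy": 0,"dz": 0,"turn": 0}
    - {"dx": 0,"dy": 0,"dz": 0,"turn": 0}
    - {"dx": 0,"dy": 0,"dz": 0,"turn": 0}
    - {"dx": 0,"dy": 0,"dz": 0,"turn": 0}
    - {"dx": 0,"dy": 0,"dz": 0,"turn": 0}
    - {"dx": 0,"dy": 0,"dz": 0,"turn": 0}
    - {"dx": 0,"dy": 0,"dz": 0,"turn": 0}
    - {"dx": 0,"dy": 0,"dz": 0,"turn": 0}
  jaw: 0.2
  squeeze: 35

```text
clock: 53.9
tool_pos: [499.2, -18.2, 34.7]
tcp_rot: [0.001, 0.063, 0.998, -0.0]
ft_force: [-0.9, 1.1, 5.9]
gripper_width: 35.7
grip_force: 35.0
```

Emit:
play_rows:
  series:
    - {"dx": 0,"dy": 0,"dz": -1,"turn": 0}
    - {"dx": 0,"dy": 0,"dz": -3,"turn": 0}
    - {"dx": 0,"dy": 0,"dz": -6,"turn": 0}
    - {"dx": 0,"dy": 0,"dz": -9,"turn": 0}
    - {"dx": 0,"dy": 0,"dz": -10,"turn": 0}
    - {"dx": 0,"dy": 0,"dz": -10,"turn": 0}
    - {"dx": 0,"dy": 0,"dz": -10,"turn": 0}
    - {"dx": 0,"dy": 0,"dz": -10,"turn": 0}

```text
clock: 54.9
tool_pos: [497.4, -17.7, 132.4]
tcp_rot: [-0.001, 0.063, 0.998, 0.0]
ft_force: [0.6, 0.3, -0.3]
gripper_width: 35.5
grip_force: 35.0
```

```bash
python3 -c "
from h import *
plan(477,-274,134,90)"
```

```text
yaw now 172.7 pos [497.4 -17.7 132.4] -> d [ -1.21 -25.68  -0.17] turn 82.7
```

Emit:
play_rows:
  series:
    - {"dx": -0.1,"dy": -3.2,"dz": 0,"turn": 10.4}
    - {"dx": -0.3,"dy": -6.4,"dz": 0,"turn": 20.8}
    - {"dx": -0.4,"dy": -9.6,"dz": 0,"turn": 31.2}
    - {"dx": -0.5,"dy": -12.8,"dz": 0,"turn": 41.6}
    - {"dx": -0.7,"dy": -16,"dz": 0,"turn": 52}
    - {"dx": -0.8,"dy": -19.2,"dz": 0,"turn": 62.4}
    - {"dx": -1,"dy": -22.4,"dz": 0,"turn": 72.8}
    - {"dx": -1.1,"dy": -25.7,"dz": 0,"turn": 82.7}

```text
clock: 55.9
tool_pos: [476.2, -275.0, 132.7]
tcp_rot: [-0.001, 0.709, 0.705, 0.0]
ft_force: [1.1, 0.5, 0.8]
gripper_width: 35.6
grip_force: 35.0
```

Emit:
play_rows:
  series:
    - {"dx": 0,"dy": 0,"dz": 0,"turn": 0}
    - {"dx": 0,"dy": 0,"dz": 0,"turn": 0}
    - {"dx": 0,"dy": 0,"dz": 2,"turn": 0}
    - {"dx": 0,"dy": 0,"dz": 4,"turn": 0}
    - {"dx": 0,"dy": 0,"dz": 6,"turn": 0}
    - {"dx": 0,"dy": 0,"dz": 8,"turn": 0}
    - {"dx": 0,"dy": 0,"dz": 9,"turn": 0}
    - {"dx": 0,"dy": 0,"dz": 9,"turn": 0}

```text
clock: 56.9
tool_pos: [476.4, -273.2, 43.0]
tcp_rot: [-0.001, 0.706, 0.708, 0.0]
ft_force: [0.4, -0.3, -0.5]
gripper_width: 35.8
grip_force: 35.0
```

```bash
python3 -c "
from h import *
plan(477,-274,10,90); p,d,ci=cap('wrist'); save(p,'w11.png',1.2)
p,d,ci=cap('side'); save(p[80:240,180:380],'s11.png',3)"
```

```text
yaw now 90.1 pos [ 476.4 -273.2   43. ] -> d [-0.08  0.06  3.3 ] turn 0.1
```

View pics/w11.png

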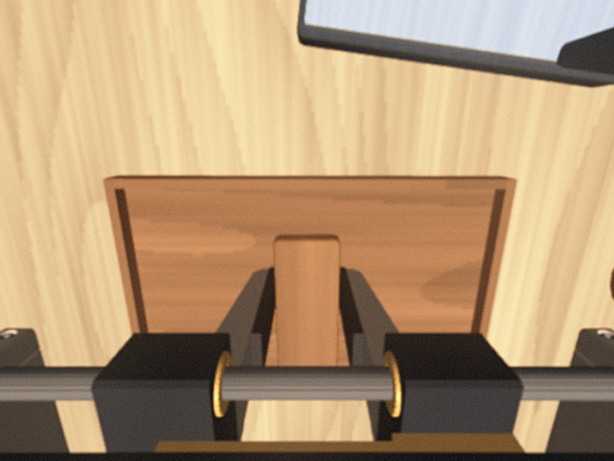

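Held tag at (308,300), centred over the tray (105–515 px). Lower and release.

Emit:
play_rows:
  series:
    - {"dx": 0,"dy": 0,"dz": 1,"turn": 0}
    - {"dx": 0,"dy": 0,"dz": 2,"turn": 0}
    - {"dx": 0,"dy": 0,"dz": 2.8,"turn": 0}
    - {"dx": 0,"dy": 0,"dz": 3.1,"turn": 0}
    - {"dx": 0,"dy": 0,"dz": 3.2,"turn": 0}
    - {"dx": 0,"dy": 0,"dz": 3.3,"turn": 0}
    - {"dx": 0,"dy": 0,"dz": 3.3,"turn": 0}
    - {"dx": 0,"dy": 0,"dz": 3.3,"turn": 0}

```text
clock: 58.0
tool_pos: [476.9, -274.4, 10.9]
tcp_rot: [0.0, 0.707, 0.707, 0.0]
ft_force: [-0.4, 0.5, -0.5]
gripper_width: 35.6
grip_force: 35.0
```

Emit:
play_rows:
  series:
    - {"dx": 0,"dy": 0,"dz": 0,"turn": 0}
    - {"dx": 0,"dy": 0,"dz": 0,"turn": 0}
    - {"dx": 0,"dy": 0,"dz": 0,"turn": 0}
    - {"dx": 0,"dy": 0,"dz": 0,"turn": 0}
    - {"dx": 0,"dy": 0,"dz": -1,"turn": 0}
    - {"dx": 0,"dy": 0,"dz": -3,"turn": 0}
    - {"dx": 0,"dy": 0,"dz": -7,"turn": 0}
    - {"dx": 0,"dy": 0,"dz": -12,"turn": 0}
  jaw: 0.52

```text
clock: 59.0
tool_pos: [476.1, -273.8, 131.7]
tcp_rot: [-0.001, 0.707, 0.707, -0.0]
ft_force: [-0.4, -0.6, -0.7]
gripper_width: 47.7
grip_force: 0.0
```

Run:
```python
from m import *
plan(551,-99.5,130,172.7)
p,d,ci=cap('side'); hsv=cv2.cvtColor(p,cv2.COLOR_RGB2HSV); H,S,V=[hsv[...,i].astype(int) for i in range(3)]
C=cloud(ci,d);X,Y,Z=[C[...,i] for i in range(3)]
for b in blobs((S>110)&(H<20)&(V>60)&(abs(Z-44)<6)&(X>450)&(X<640),100): print('tag',rect(onplane(ci,cnt(b),44)))
```

```text
yaw now 90.0 pos [ 476.1 -273.8  131.7] -> d [17.42  7.5   0.18] turn -82.7
tag [547.8 -92.9  98.2  39.9  -7.1]
tag [563.6  37.1  98.1  39.   -7.3]
```

Emit:
play_rows:
  series:
    - {"dx": 2.2,"dy": 0.9,"dz": -0.5,"turn": -10.4}
    - {"dx": 4.4,"dy": 1.9,"dz": -1,"turn": -20.8}
    - {"dx": 6.5,"dy": 2.8,"dz": -1,"turn": -31.2}
    - {"dx": 8.7,"dy": 3.7,"dz": -1,"turn": -41.6}
    - {"dx": 10.9,"dy": 4.7,"dz": -1,"turn": -52}
    - {"dx": 13,"dy": 5.6,"dz": -1,"turn": -62.4}
    - {"dx": 15.2,"dy": 6.5,"dz": -1,"turn": -72.8}
    - {"dx": 17.4,"dy": 7.5,"dz": -1,"turn": -82.7}

```text
clock: 60.05
tool_pos: [552.0, -99.6, 141.3]
tcp_rot: [0.0, 0.06, 0.998, -0.0]
ft_force: [0.3, 0.1, -0.3]
gripper_width: 48.0
grip_force: 0.0
```

Emit:
play_rows:
  series:
    - {"dx": 0,"dy": 0,"dz": 0,"turn": 0}
    - {"dx": 0,"dy": 0,"dz": 0,"turn": 0}
    - {"dx": 0,"dy": 0,"dz": 2,"turn": 0}
    - {"dx": 0,"dy": 0,"dz": 4,"turn": 0}
    - {"dx": 0,"dy": 0,"dz": 6,"turn": 0}
    - {"dx": 0,"dy": 0,"dz": 7,"turn": 0}
    - {"dx": 0,"dy": 0,"dz": 7,"turn": 0}
    - {"dx": 0,"dy": 0,"dz": 7,"turn": 0}

```text
clock: 61.05
tool_pos: [552.2, -100.7, 71.6]
tcp_rot: [0.001, 0.064, 0.998, -0.0]
ft_force: [0.1, -0.4, 0.4]
gripper_width: 47.5
grip_force: 0.0
```

```bash
python3 -c "
from h import *
plan(551,-99.7,34.5,172.7)"; python3 tags.py w12 44
```

```text
yaw now 172.7 pos [ 552.2 -100.7   71.6] -> d [0.14 0.09 3.71] turn 0.0
tag [ 548.5 -100.5   97.9   34.1   -7.6] 45.642745010601224 [385. 313.]
tag [565.4  27.5  98.6  38.3  -7.3] 45.554898020188794 [632. 315.]
[-0.4   0.28  1.76 -0.    1.1  -1.84]
```

Emit:
play_rows:
  series:
    - {"dx": 0.1,"dy": 0.1,"dz": 0,"turn": 0}
    - {"dx": 0.1,"dy": 0.1,"dz": 1,"turn": 0}
    - {"dx": 0.1,"dy": 0.1,"dz": 2,"turn": 0}
    - {"dx": 0.1,"dy": 0.1,"dz": 3,"turn": 0}
    - {"dx": 0.1,"dy": 0.1,"dz": 3.5,"turn": 0}
    - {"dx": 0.1,"dy": 0.1,"dz": 3.7,"turn": 0}
    - {"dx": 0.1,"dy": 0.1,"dz": 3.7,"turn": 0}
    - {"dx": 0.1,"dy": 0.1,"dz": 3.7,"turn": 0}

```text
clock: 62.1
tool_pos: [551.0, -99.3, 34.0]
tcp_rot: [0.0, 0.063, 0.998, -0.0]
ft_force: [-0.1, -0.3, 0.1]
gripper_width: 47.6
grip_force: 0.0
```

Emit:
play_rows:
  series:
    - {"dx": 0,"dy": 0,"dz": 0,"turn": 0}
    - {"dx": 0,"dy": 0,"dz": 0,"turn": 0}
    - {"dx": 0,"dy": 0,"dz": 0,"turn": 0}
    - {"dx": 0,"dy": 0,"dz": 0,"turn": 0}
    - {"dx": 0,"dy": 0,"dz": 0,"turn": 0}
    - {"dx": 0,"dy": 0,"dz": 0,"turn": 0}
    - {"dx": 0,"dy": 0,"dz": 0,"turn": 0}
    - {"dx": 0,"dy": 0,"dz": 0,"turn": 0}
  jaw: 0.2

```text
clock: 63.1
tool_pos: [550.9, -99.2, 33.9]
tcp_rot: [0.0, 0.063, 0.998, -0.0]
ft_force: [-0.2, 0.6, 4.2]
gripper_width: 35.3
grip_force: 35.0
```

Emit:
play_rows:
  series:
    - {"dx": 0,"dy": 0,"dz": -1,"turn": 0}
    - {"dx": 0,"dy": 0,"dz": -3,"turn": 0}
    - {"dx": 0,"dy": 0,"dz": -6,"turn": 0}
    - {"dx": 0,"dy": 0,"dz": -9,"turn": 0}
    - {"dx": 0,"dy": 0,"dz": -10,"turn": 0}
    - {"dx": 0,"dy": 0,"dz": -10,"turn": 0}
    - {"dx": 0,"dy": 0,"dz": -10,"turn": 0}
    - {"dx": 0,"dy": 0,"dz": -10,"turn": 0}

```text
clock: 64.1
tool_pos: [549.9, -98.8, 132.2]
tcp_rot: [-0.001, 0.063, 0.998, 0.0]
ft_force: [0.6, -0.1, -0.3]
gripper_width: 35.8
grip_force: 35.0
```

```bash
python3 -c "
from h import *
plan(545,-294,134,90)"
```

```text
yaw now 172.7 pos [549.9 -98.8 132.2] -> d [ -1.98 -19.43  -0.19] turn 82.7
```

Emit:
play_rows:
  series:
    - {"dx": -0.2,"dy": -2.4,"dz": 0,"turn": 10.4}
    - {"dx": -0.5,"dy": -4.8,"dz": 0,"turn": 20.8}
    - {"dx": -0.7,"dy": -7.2,"dz": 0,"turn": 31.2}
    - {"dx": -0.9,"dy": -9.7,"dz": 0,"turn": 41.6}
    - {"dx": -1.2,"dy": -12.1,"dz": 0,"turn": 52}
    - {"dx": -1.4,"dy": -14.5,"dz": 0,"turn": 62.4}
    - {"dx": -1.7,"dy": -17,"dz": 0,"turn": 72.8}
    - {"dx": -1.9,"dy": -19.4,"dz": 0,"turn": 82.7}

```text
clock: 65.1
tool_pos: [544.7, -294.5, 132.7]
tcp_rot: [-0.001, 0.709, 0.705, -0.0]
ft_force: [0.4, -0.7, -1.2]
gripper_width: 35.4
grip_force: 35.0
```

Emit:
play_rows:
  series:
    - {"dx": 0,"dy": 0,"dz": 0,"turn": 0}
    - {"dx": 0,"dy": 0,"dz": 0,"turn": 0}
    - {"dx": 0,"dy": 0,"dz": 2,"turn": 0}
    - {"dx": 0,"dy": 0,"dz": 4,"turn": 0}
    - {"dx": 0,"dy": 0,"dz": 6,"turn": 0}
    - {"dx": 0,"dy": 0,"dz": 8,"turn": 0}
    - {"dx": 0,"dy": 0,"dz": 9,"turn": 0}
    - {"dx": 0,"dy": 0,"dz": 9,"turn": 0}

```text
clock: 66.1
tool_pos: [544.6, -293.5, 42.5]
tcp_rot: [-0.001, 0.707, 0.707, -0.0]
ft_force: [1.0, -0.1, 0.3]
gripper_width: 35.7
grip_force: 35.0
```

```bash
python3 tags.py w13 20; python3 -c "
from h import *
plan(545,-294,10,90);print(r.get_state()['gripper_width'])"
```

```text
tag [ 477.8 -294.6  248.2  154.    -0. ] 18.40515528629849 [222. 264.]
tag [ 477.7 -294.9   99.3   37.6  -89.6] 21.513369350148935 [253. 319.]
tag [ 702.7 -277.5   72.4   34.7   72.8] 20.211406988948042 [694. 293.]
[-0.69  0.45  1.6   0.    1.1  -0.69]
yaw now 90.0 pos [ 545.2 -294.1   43.6] -> d [ 0.01 -0.02  3.36] turn 0.0
35.64942551941576
```

Tray centre confirmed at (478,-294.6), first tag at (478,-295). Lower and release.

Emit:
play_rows:
  series:
    - {"dx": 0,"dy": 0,"dz": 1,"turn": 0}
    - {"dx": 0,"dy": 0,"dz": 2,"turn": 0}
    - {"dx": 0,"dy": 0,"dz": 2.8,"turn": 0}
    - {"dx": 0,"dy": 0,"dz": 3.1,"turn": 0}
    - {"dx": 0,"dy": 0,"dz": 3.2,"turn": 0}
    - {"dx": 0,"dy": 0,"dz": 3.3,"turn": 0}
    - {"dx": 0,"dy": 0,"dz": 3.3,"turn": 0}
    - {"dx": 0,"dy": 0,"dz": 3.3,"turn": 0}

```text
clock: 67.15
tool_pos: [545.2, -294.1, 10.9]
tcp_rot: [0.0, 0.707, 0.707, 0.0]
ft_force: [-0.2, -0.6, -0.5]
gripper_width: 35.5
grip_force: 35.0
```

Emit:
play_rows:
  series:
    - {"dx": 0,"dy": 0,"dz": 0,"turn": 0}
    - {"dx": 0,"dy": 0,"dz": 0,"turn": 0}
    - {"dx": 0,"dy": 0,"dz": 0,"turn": 0}
    - {"dx": 0,"dy": 0,"dz": 0,"turn": 0}
    - {"dx": 0,"dy": 0,"dz": -1,"turn": 0}
    - {"dx": 0,"dy": 0,"dz": -3,"turn": 0}
    - {"dx": 0,"dy": 0,"dz": -7,"turn": 0}
    - {"dx": 0,"dy": 0,"dz": -12,"turn": 0}
  jaw: 0.5

```text
clock: 68.15
tool_pos: [544.7, -293.7, 132.6]
tcp_rot: [-0.0, 0.707, 0.707, -0.0]
ft_force: [0.9, -0.2, 0.3]
gripper_width: 45.8
grip_force: 0.0
```

```bash
python3 -c "
from h import *
plan(568,29.8,130,172.7)"
```

```text
yaw now 90.0 pos [ 544.7 -293.7  132.6] -> d [32.35  2.35  0.27] turn -82.7
```

Emit:
play_rows:
  series:
    - {"dx": 4,"dy": 0.3,"dz": -0.5,"turn": -10.4}
    - {"dx": 8,"dy": 0.6,"dz": -1,"turn": -20.8}
    - {"dx": 12.1,"dy": 0.9,"dz": -1,"turn": -31.2}
    - {"dx": 16.2,"dy": 1.2,"dz": -1,"turn": -41.6}
    - {"dx": 20.2,"dy": 1.4,"dz": -1,"turn": -52}
    - {"dx": 24.2,"dy": 1.7,"dz": -1,"turn": -62.4}
    - {"dx": 28.3,"dy": 2,"dz": -1,"turn": -72.8}
    - {"dx": 32.4,"dy": 2.3,"dz": -1,"turn": -82.7}
  jaw: 0.55

```text
clock: 69.15
tool_pos: [568.4, 31.3, 142.7]
tcp_rot: [0.001, 0.06, 0.998, -0.0]
ft_force: [-0.6, -0.2, 0.2]
gripper_width: 51.0
grip_force: 0.0
```

Emit:
play_rows:
  series:
    - {"dx": 0,"dy": 0,"dz": 0,"turn": 0}
    - {"dx": 0,"dy": 0,"dz": 0,"turn": 0}
    - {"dx": 0,"dy": 0,"dz": 2,"turn": 0}
    - {"dx": 0,"dy": 0,"dz": 4,"turn": 0}
    - {"dx": 0,"dy": 0,"dz": 6,"turn": 0}
    - {"dx": 0,"dy": 0,"dz": 7,"turn": 0}
    - {"dx": 0,"dy": 0,"dz": 7,"turn": 0}
    - {"dx": 0,"dy": 0,"dz": 7,"turn": 0}

```text
clock: 70.15
tool_pos: [568.5, 29.6, 71.7]
tcp_rot: [0.001, 0.064, 0.998, -0.0]
ft_force: [0.2, -0.0, -0.1]
gripper_width: 50.7
grip_force: 0.0
```

```bash
python3 -c "
from h import *
plan(568,30,34.5,172.7)"; python3 tags.py w14 44
```

```text
yaw now 172.7 pos [568.5  29.6  71.7] -> d [0.07 0.03 3.72] turn 0.0
tag [565.5  29.9  98.8  34.1  -7.3] 45.62660222541135 [385. 314.]
[-0.16  0.29  1.74 -0.    1.11 -1.6 ]
```

Emit:
play_rows:
  series:
    - {"dx": 0.1,"dy": 0,"dz": 0,"turn": 0}
    - {"dx": 0.1,"dy": 0,"dz": 1,"turn": 0}
    - {"dx": 0.1,"dy": 0,"dz": 2,"turn": 0}
    - {"dx": 0.1,"dy": 0,"dz": 3,"turn": 0}
    - {"dx": 0.1,"dy": 0,"dz": 3.5,"turn": 0}
    - {"dx": 0.1,"dy": 0,"dz": 3.7,"turn": 0}
    - {"dx": 0.1,"dy": 0,"dz": 3.7,"turn": 0}
    - {"dx": 0.1,"dy": 0,"dz": 3.7,"turn": 0}

```text
clock: 71.2
tool_pos: [567.2, 30.1, 34.0]
tcp_rot: [0.0, 0.063, 0.998, -0.0]
ft_force: [0.1, 0.2, 0.0]
gripper_width: 50.4
grip_force: 0.0
```

Emit:
play_rows:
  series:
    - {"dx": 0,"dy": 0,"dz": 0,"turn": 0}
    - {"dx": 0,"dy": 0,"dz": 0,"turn": 0}
    - {"dx": 0,"dy": 0,"dz": 0,"turn": 0}
    - {"dx": 0,"dy": 0,"dz": 0,"turn": 0}
    - {"dx": 0,"dy": 0,"dz": 0,"turn": 0}
    - {"dx": 0,"dy": 0,"dz": 0,"turn": 0}
    - {"dx": 0,"dy": 0,"dz": 0,"turn": 0}
    - {"dx": 0,"dy": 0,"dz": 0,"turn": 0}
  jaw: 0.2

```text
clock: 72.2
tool_pos: [567.0, 30.2, 33.9]
tcp_rot: [0.0, 0.063, 0.998, 0.0]
ft_force: [-0.8, 0.5, 3.6]
gripper_width: 35.6
grip_force: 35.0
```

Emit:
play_rows:
  series:
    - {"dx": 0,"dy": 0,"dz": -1,"turn": 0}
    - {"dx": 0,"dy": 0,"dz": -3,"turn": 0}
    - {"dx": 0,"dy": 0,"dz": -6,"turn": 0}
    - {"dx": 0,"dy": 0,"dz": -9,"turn": 0}
    - {"dx": 0,"dy": 0,"dz": -10,"turn": 0}
    - {"dx": 0,"dy": 0,"dz": -10,"turn": 0}
    - {"dx": 0,"dy": 0,"dz": -10,"turn": 0}
    - {"dx": 0,"dy": 0,"dz": -10,"turn": 0}

```text
clock: 73.2
tool_pos: [565.9, 30.3, 132.2]
tcp_rot: [-0.001, 0.063, 0.998, 0.0]
ft_force: [0.3, 0.5, -0.6]
gripper_width: 36.0
grip_force: 35.0
```

```bash
python3 -c "
from h import *
plan(409,-294,134,90)"
```

```text
yaw now 172.7 pos [565.9  30.3 132.2] -> d [ 11.47 -34.15  -0.15] turn 82.7
```

Emit:
play_rows:
  series:
    - {"dx": 1.4,"dy": -4.3,"dz": 0,"turn": 10.4}
    - {"dx": 2.9,"dy": -8.5,"dz": 0,"turn": 20.8}
    - {"dx": 4.3,"dy": -12.8,"dz": 0,"turn": 31.2}
    - {"dx": 5.8,"dy": -17.1,"dz": 0,"turn": 41.6}
    - {"dx": 7.2,"dy": -21.4,"dz": 0,"turn": 52}
    - {"dx": 8.7,"dy": -25.7,"dz": 0,"turn": 62.4}
    - {"dx": 10.1,"dy": -30,"dz": 0,"turn": 72.8}
    - {"dx": 11.5,"dy": -34.2,"dz": 0,"turn": 82.7}

```text
clock: 74.2
tool_pos: [408.5, -295.5, 133.0]
tcp_rot: [-0.0, 0.709, 0.705, 0.0]
ft_force: [0.9, -0.5, 0.6]
gripper_width: 35.3
grip_force: 35.0
```

Emit:
play_rows:
  series:
    - {"dx": 0,"dy": 0,"dz": 0,"turn": 0}
    - {"dx": 0,"dy": 0,"dz": 0,"turn": 0}
    - {"dx": 0,"dy": 0,"dz": 2,"turn": 0}
    - {"dx": 0,"dy": 0,"dz": 4,"turn": 0}
    - {"dx": 0,"dy": 0,"dz": 6,"turn": 0}
    - {"dx": 0,"dy": 0,"dz": 8,"turn": 0}
    - {"dx": 0,"dy": 0,"dz": 9,"turn": 0}
    - {"dx": 0,"dy": 0,"dz": 9,"turn": 0}

```text
clock: 75.2
tool_pos: [409.6, -293.4, 43.0]
tcp_rot: [-0.001, 0.706, 0.708, 0.0]
ft_force: [0.7, -0.4, -0.2]
gripper_width: 35.5
grip_force: 35.0
```

```bash
python3 tags.py w15 20; python3 -c "
from h import *
plan(409.5,-294,10,90);print(r.get_state()['gripper_width'])"
```

```text
tag [ 449.8 -230.3  258.3  102.3   24.6] 18.614786362663022 [445. 216.]
tag [ 591.7 -306.   145.2   47.2   73.7] 17.18338234334168 [730. 353.]
tag [ 542.  -293.7  100.7   41.4  -89.9] 21.46317678448824 [642. 322.]
tag [ 474.9 -294.6   99.6   37.6  -89.4] 21.551941880282257 [513. 320.]
[-0.86  0.19  1.93  0.    1.02 -0.86]
yaw now 90.1 pos [ 409.9 -294.1   43.8] -> d [ 0.01 -0.04  3.38] turn 0.1
35.51030287776714
```

Emit:
play_rows:
  series:
    - {"dx": 0,"dy": 0,"dz": 1,"turn": 0}
    - {"dx": 0,"dy": 0,"dz": 2,"turn": 0}
    - {"dx": 0,"dy": 0,"dz": 2.8,"turn": 0}
    - {"dx": 0,"dy": 0,"dz": 3.1,"turn": 0}
    - {"dx": 0,"dy": 0,"dz": 3.2,"turn": 0}
    - {"dx": 0,"dy": 0,"dz": 3.3,"turn": 0}
    - {"dx": 0,"dy": 0,"dz": 3.3,"turn": 0}
    - {"dx": 0,"dy": 0,"dz": 3.3,"turn": 0}

```text
clock: 76.25
tool_pos: [409.7, -294.7, 10.8]
tcp_rot: [0.0, 0.707, 0.707, -0.0]
ft_force: [-0.8, -0.7, -0.2]
gripper_width: 35.4
grip_force: 35.0
```

Emit:
play_rows:
  series:
    - {"dx": 0,"dy": 0,"dz": 0,"turn": 0}
    - {"dx": 0,"dy": 0,"dz": 0,"turn": 0}
    - {"dx": 0,"dy": 0,"dz": 0,"turn": 0}
    - {"dx": 0,"dy": 0,"dz": 0,"turn": 0}
    - {"dx": 0,"dy": 0,"dz": -1,"turn": 0}
    - {"dx": 0,"dy": 0,"dz": -4,"turn": 0}
    - {"dx": 0,"dy": 0,"dz": -10,"turn": 0}
    - {"dx": 0,"dy": 0,"dz": -16,"turn": 0}
  jaw: 0.5

```text
clock: 77.25
tool_pos: [409.3, -294.3, 172.9]
tcp_rot: [0.0, 0.707, 0.707, 0.0]
ft_force: [0.3, -0.5, 0.3]
gripper_width: 46.0
grip_force: 0.0
```

Emit:
play_rows:
  series:
    - {"dx": 0,"dy": 0,"dz": -4,"turn": 0}
    - {"dx": 0,"dy": 0,"dz": -8,"turn": 0}
    - {"dx": 0,"dy": 0,"dz": -10,"turn": 0}
    - {"dx": 0,"dy": 0,"dz": -10,"turn": 0}
    - {"dx": 0,"dy": 0,"dz": -10,"turn": 0}
    - {"dx": 0,"dy": 0,"dz": -10,"turn": 0}
    - {"dx": 0,"dy": 0,"dz": -10,"turn": 0}
    - {"dx": 0,"dy": 0,"dz": -10,"turn": 0}

```text
clock: 78.25
tool_pos: [409.4, -294.4, 270.2]
tcp_rot: [-0.0, 0.707, 0.707, 0.0]
ft_force: [-0.4, -0.1, 0.2]
gripper_width: 45.8
grip_force: 0.0
```

```bash
python3 -c "
from h import *
p,d,ci=cap('side'); a=cv2.resize(p[60:260,150:350],(0,0),fx=2,fy=2)
q,d,ci=cap('wrist'); b=cv2.resize(q,(0,0),fx=.78,fy=1.04)
save(np.hstack([a,b[:400]]),'f.png')"
```

```text
Traceback (most recent call last):
ValueError: all the input array dimensions except for the concatenation axis must match exactly, but along dimension 0, the array at index 0 has size 400 and the array at index 1 has size 399
```

```bash
python3 -c "
from h import *
p,d,ci=cap('side'); a=cv2.resize(p[60:260,150:350],(400,400))
q,d,ci=cap('wrist'); b=cv2.resize(q,(400,400))
save(np.hstack([a,b]),'f.png')"
```

```text
(no output)
```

View pics/f.png

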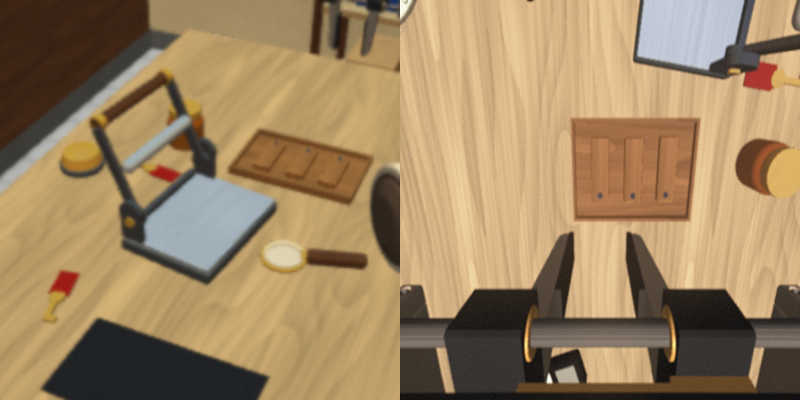

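All three tags lie flat and apart in the tray (right half: (600,168), (633,168), (667,168)). The lever is open, the magnifier is on the counter, and the jar and keys are untouched.

```bash
python3 -c "
from rig import r
print(r.sign_off())"
```

```text
the job is handed in; nothing more can be done
None
```

The job is handed in: the magnifier lies on the counter, all three tags were pressed together and now lie flat and apart in the tray, the lever rests open, and the jar and keys are where they were.

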